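# Put the grooming things away and match the jar lids

## Robot

A 7-joint arm with a two-finger parallel gripper is mounted at the origin on the work surface. World frame = base frame: x ahead of the robot, y to its left, z up, the work surface at z = 0. Lengths are in m, angles in rad, forces in N, time in s.
With the tool pointing down it reaches from about 0.425 to 0.925 m from the base axis. Payload 6.8 kg.
Tool frame: the origin (TCP) lies on the centre line of the jaws, within the pads' length; the fingertips stand 19 mm ahead of it and the grasp point (between the pads) is the TCP (r.tip_extent is the y of the fingertips in the tool frame, in m); y points along the fingers, z is the direction in which the jaws open and shut, and the axes are right-handed (so a half turn about y gives the same grasp; the last joint's range is limited). The gripper opens to 85 mm and grips with 20 to 120 N. Pads are 22 mm wide; open, the fingers measure 114 mm over their backs; the gripper's body (76 mm by 85 mm) begins 54 mm behind the grasp point. The pads swing forward as they close: fully open they stand 13 mm farther back than shut.
Start: joints at [-1.317, 0.477, 0.022, 1.555, -0.011, 1.109, -0.083], TCP at [0.239, 0.631, 0.25] pointing down, gripper open.
Joint ranges: [-2.96, 2.96], [-0.34, 2.1], [-1.41, 1.46], [0.24, 2.44], [-1.37, 4.51], [0.17, 1.92], [-2.96, 2.96]. Speed limits (rad/s): [2.39, 2.39, 3.14, 3.14, 3.14, 3.14, 3.14].

## Interface

Orientations are given as a rotation vector (axis times angle).
In Python, from bench import r gives the robot as it stands. The module is installed in compiled form; this text tells all that it offers.
- The arm moves only by the tool jog_arm, never from a script. Its argument "motion" is a list of rows, each a list of 3 entries, a list of its own where there are three numbers: the opening, from 0 (shut) to 1 (fully open), then the shift along the tool's x, y, z in m, then the turn, a rotation vector about the tool's x, y, z in degrees. A call has 1 to 10 rows; each row shifts and turns the commanded pose from where the row before left it, along the tool's axes as they then stand; what a row does not reach is not made up. A row lasts 1/12 s, in which the tool goes at most 41.7 mm and 7.16 degrees, less where a joint would pass 70% of its speed; a pose out of reach is approached as far as the arm can. A call with a gripper value outside its range is refused whole. The fingers move at their own pace and stop on an object; "force" is the grip in N (left out, the last holds). Time passes only in rows, so rows that do not move let the fingers close. It gives the time, the measured TCP pose, the force and the opening at its end, in the units of the state.
- r.get_obs(): the state, without advancing time (a new reading comes with each control period).
- r.grab_frame(name): name is "side" or "top"; returns a dict with "image" (384x512x3 uint8, red, green, blue), "range_z" (384x512 float32, m along the optical axis (not along the pixel's ray), 0 where there is no reading), "fx", "fy", "cx", "cy" (pixels), "xyz" and "orientation" of the camera in the world. Camera axes: x right, y down, z forward; pixel columns grow to the right and rows downward; lengths in m; the calibration is good to about 2 mm. A picture is of the moment at which its call begins.
- r.hand_in(): hands the job in, once; it reports no verdict.
The state is a dict: "clock": time; "joints": joint angles; "qvel": joint speeds; "tau": joint torques, N m; "tcp_pos": TCP position; "orientation": TCP orientation; "contact_force": force on the tool from outside, world axes, zero at the start; "moment": the same for the moment, N m; "grip_width": finger opening in m.
Only numpy, scipy, OpenCV 4.12 (cv2) and the standard library are available. Lean on these libraries where they do the work, as an engineer would, in place of code of your own. Each camera call takes 0.05 s, during which the arm holds its last target.

## Task

Lift the lid off the wooden grooming box by its knob and set it down flat on the rubber mat, lay the trimmer case and the ear pick flat and lengthwise in the box, one to a compartment, then put the lid back on the box, fully closed. Also cover the open jars on the counter each with its own matching lid, fully home; one of these lids or grooming things may be missing, in which case skip it. Leave the pill bottle, the mug and the two closed tins standing where they are.

Things in the scene. Friction and masses are not known exactly. Their poses are not given: they have to be found in the camera images.
- box: fixed dark wooden grooming box, outside 150 (x) x 114 (y) x 35 tall, floor 5 thick, walls 6; a divider 20 above the floor runs along x and makes two compartments, each 138 x 48, 30 deep. Both long walls and the divider have a 64 long notch at mid length, down to 6 above the floor, for the fingers. Origin: centre of the underside, x along the compartments, z up. (Sizes in mm)
- comp_left (a point): centre of the floor of the box's compartment on its +y side, 5 above the box's underside; axes as the box. (Sizes in mm)
- comp_right (a point): centre of the floor of the box's compartment on its -y side, 5 above the box's underside; axes as the box. (Sizes in mm)
- box_lid: loose dark wooden lid of the grooming box: plate 154 (x) x 118 (y) x 6 on a 128 x 92 plug 5 deep that fits loosely inside the box walls; brass bar knob 40 (x) x 14 (y) x 26 tall at the middle (from 11 to 37 above the origin). Origin: centre of the plug's underside, z up; closed, it is 30 above the box's origin with the x axes parallel (either way round). (Sizes in mm)
- mat: fixed dark rubber mat, 180 (x) x 130 (y) x 4 thick. Origin: centre of its underside, z up. (Sizes in mm)
- jar_large: white ceramic open jar, round, 84 diameter outside, mouth 76 diameter, 70 tall, standing loose on the counter. Origin: centre of its underside, z up. With its lid fully home the lid's origin is 62 above the jar's origin. (Sizes in mm)
- jar_small: white ceramic open jar, round, 66 diameter outside, mouth 58 diameter, 62 tall, standing loose on the counter. Origin: centre of its underside, z up. With its lid fully home the lid's origin is 54 above the jar's origin. (Sizes in mm)
- jar_square: white ceramic open jar, square, 76 x 76 (sides along x and y) outside, mouth 66 x 66, 66 tall, standing loose on the counter. Origin: centre of its underside, z up. With its lid fully home the lid's origin is 58 above the jar's origin. (Sizes in mm)
- lid_large: plain aluminium lid, 84 diameter flange 5 thick on top of a 69 diameter plug 8 deep that drops loosely into the mouth of the large round jar; round 20 diameter knob 26 tall on top (knob from 13 to 39 above the origin). Starts lying plug down on the counter. Origin: centre of the plug's underside, z up. May be absent. (Sizes in mm)
- lid_small: plain aluminium lid, 66 diameter flange 5 thick on top of a 51 diameter plug 8 deep that drops loosely into the mouth of the small round jar; round 20 diameter knob 26 tall on top (knob from 13 to 39 above the origin). Starts lying plug down on the counter. Origin: centre of the plug's underside, z up. May be absent. (Sizes in mm)
- lid_square: plain aluminium lid, 76 x 76 square flange 5 thick on top of a 59 x 59 square plug 8 deep that drops loosely into the mouth of the square jar; square 20 x 20 (sides along x and y) knob 26 tall on top (knob from 13 to 39 above the origin). Starts lying plug down on the counter. Origin: centre of the plug's underside, z up. May be absent. (Sizes in mm)
- trimmer_case: closed steel eyebrow trimmer case, bar 116 (x) x 24 (y) x 22 tall, lying flat. Origin: centre of the underside, x lengthwise, z up. May be absent. (Sizes in mm)
- ear_pick: blue hard silicone ear pick, 120 long in x: flat-sided handle 16 wide (y) and 18 tall from x = -60 to +30, thin neck and tip to +60. Origin: underside, at mid length, z up. May be absent. (Sizes in mm)
- pill_bottle: bystander: orange pill bottle with white press cap, 44 diameter, 74 tall, upright; origin under its centre. (Sizes in mm)
- lip_tin: bystander: small closed steel tin, 40 diameter, 22 tall; origin under its centre. (Sizes in mm)
- mug: bystander: blue ceramic mug, 80 diameter, 90 tall; origin under its centre. (Sizes in mm)
- round_tin: bystander: closed round steel tin, 78 diameter, 34 tall; origin under its centre. (Sizes in mm)
Mind the look-alikes: they are no part of the job. What is shaped like the lid_small but blue or yellow is not meant.

How it is judged:
On the way, in this order (a step that is already met when the one before it is completed fails the run):
1. the box's lid lies flat on the rubber mat, let go (x of box_lid in the frame of mat between -0.05 and 0.05 m and y of box_lid in the frame of mat between -0.04 and 0.04 m and z of box_lid in the frame of mat between 0 and 0.008 m and angle between box_lid's own z axis and vertical below 0.08 rad and linear speed of box_lid below 0.03 m/s and contact force between the fingers and box_lid below 0.3 N), for 0.2 s.
2. the trimmer case and the ear pick (those present) lie flat and lengthwise in the box, one to a compartment, let go ((((x of trimmer_case in the frame of comp_left between -0.02 and 0.02 m and y of trimmer_case in the frame of comp_left between -0.02 and 0.02 m and z of trimmer_case in the frame of comp_left between -0.005 and 0.006 m and angle between the x axis of trimmer_case and the x axis of box, either way round below 0.3 rad and angle between trimmer_case's own z axis and vertical below 0.15 rad and linear speed of trimmer_case below 0.03 m/s and contact force between the fingers and trimmer_case below 0.3 N) and (x of ear_pick in the frame of comp_right between -0.02 and 0.02 m and y of ear_pick in the frame of comp_right between -0.02 and 0.02 m and z of ear_pick in the frame of comp_right between -0.005 and 0.006 m and angle between the x axis of ear_pick and the x axis of box, either way round below 0.3 rad and angle between ear_pick's own z axis and vertical below 0.15 rad and linear speed of ear_pick below 0.03 m/s and contact force between the fingers and ear_pick below 0.3 N)) or ((x of trimmer_case in the frame of comp_right between -0.02 and 0.02 m and y of trimmer_case in the frame of comp_right between -0.02 and 0.02 m and z of trimmer_case in the frame of comp_right between -0.005 and 0.006 m and angle between the x axis of trimmer_case and the x axis of box, either way round below 0.3 rad and angle between trimmer_case's own z axis and vertical below 0.15 rad and linear speed of trimmer_case below 0.03 m/s and contact force between the fingers and trimmer_case below 0.3 N) and (x of ear_pick in the frame of comp_left between -0.02 and 0.02 m and y of ear_pick in the frame of comp_left between -0.02 and 0.02 m and z of ear_pick in the frame of comp_left between -0.005 and 0.006 m and angle between the x axis of ear_pick and the x axis of box, either way round below 0.3 rad and angle between ear_pick's own z axis and vertical below 0.15 rad and linear speed of ear_pick below 0.03 m/s and contact force between the fingers and ear_pick below 0.3 N)))), for 0.2 s.
At the end, for the whole second after the job is handed in: Box lid on, within 4 mm of fully down and 9 mm sideways; in the box the case and pick lie flat, one to a compartment, within 20 mm and 0.3 rad; each lid present is level on its matching jar, within 8 mm sideways and 4 mm of fully home; jars upright, all at rest and let go (x of box_lid in the frame of box between -0.009 and 0.009 m and y of box_lid in the frame of box between -0.009 and 0.009 m and z of box_lid in the frame of box between 0.026 and 0.033 m and angle between box_lid's own z axis and vertical below 0.06 rad and linear speed of each of box_lid, lid_large, lid_small, lid_square below 0.03 m/s and contact force between the fingers and box_lid below 0.3 N and (((x of trimmer_case in the frame of comp_left between -0.02 and 0.02 m and y of trimmer_case in the frame of comp_left between -0.02 and 0.02 m and z of trimmer_case in the frame of comp_left between -0.005 and 0.006 m and angle between the x axis of trimmer_case and the x axis of box, either way round below 0.3 rad and angle between trimmer_case's own z axis and vertical below 0.15 rad and linear speed of trimmer_case below 0.03 m/s and contact force between the fingers and trimmer_case below 0.3 N) and (x of ear_pick in the frame of comp_right between -0.02 and 0.02 m and y of ear_pick in the frame of comp_right between -0.02 and 0.02 m and z of ear_pick in the frame of comp_right between -0.005 and 0.006 m and angle between the x axis of ear_pick and the x axis of box, either way round below 0.3 rad and angle between ear_pick's own z axis and vertical below 0.15 rad and linear speed of ear_pick below 0.03 m/s and contact force between the fingers and ear_pick below 0.3 N)) or ((x of trimmer_case in the frame of comp_right between -0.02 and 0.02 m and y of trimmer_case in the frame of comp_right between -0.02 and 0.02 m and z of trimmer_case in the frame of comp_right between -0.005 and 0.006 m and angle between the x axis of trimmer_case and the x axis of box, either way round below 0.3 rad and angle between trimmer_case's own z axis and vertical below 0.15 rad and linear speed of trimmer_case below 0.03 m/s and contact force between the fingers and trimmer_case below 0.3 N) and (x of ear_pick in the frame of comp_left between -0.02 and 0.02 m and y of ear_pick in the frame of comp_left between -0.02 and 0.02 m and z of ear_pick in the frame of comp_left between -0.005 and 0.006 m and angle between the x axis of ear_pick and the x axis of box, either way round below 0.3 rad and angle between ear_pick's own z axis and vertical below 0.15 rad and linear speed of ear_pick below 0.03 m/s and contact force between the fingers and ear_pick below 0.3 N))) and horizontal distance between lid_large and jar_large below 0.008 m and z of lid_large in the frame of jar_large between 0.058 and 0.065 m and angle between each of lid_large, jar_large, lid_small, jar_small, lid_square, jar_square's own z axis and vertical below 0.08 rad and contact force between the fingers and lid_large below 0.3 N and horizontal distance between lid_small and jar_small below 0.008 m and z of lid_small in the frame of jar_small between 0.05 and 0.057 m and contact force between the fingers and lid_small below 0.3 N and horizontal distance between lid_square and jar_square below 0.008 m and z of lid_square in the frame of jar_square between 0.054 and 0.061 m and contact force between the fingers and lid_square below 0.3 N); the robot touches nothing.
It fails at once if the pill bottle, mug or a closed tin is knocked over or shoved more than 60 mm (distance of any of pill_bottle, lip_tin, mug, round_tin from where it was at the start of the episode above 0.06 m or angle between any of pill_bottle, lip_tin, mug, round_tin's own z axis and vertical above 0.7 rad).
Of lid_large, lid_small, lid_square, trimmer_case, ear_pick only 4 to 5 are there at a start; the rules pass over those that are not, and their reading is None.
At some moment in a run one of jar_large, jar_small, jar_square, lid_large, lid_small, lid_square, trimmer_case, ear_pick may be knocked a few centimetres aside while the robot is not near it.
Once in a run the grip may slacken for a moment while it holds something.
It also fails if it takes over 208 s, if anything falls off the work surface, if the arm or the gripper's body presses on something with over 40 N, if the wrist force passes 120 N, or if a joint passes its speed limit or range.

## Working session

There is one attempt and no reset: what is moved stays moved. The work goes in short steps, Python scripts to look and compute and a tool call to move; the robot and the scene stay as the last step left them, time stands still between calls to the robot, and variables do not carry over. Pictures are saved under pics/ and viewed, and the job is handed in when it is done.

Besides the shell and the picture viewer there is one more tool, called after "Call:" as a command line: name --argument value ..., lists and objects as JSON in quotes. jog_arm: Moves the arm, as the interface text tells. Its arguments: {"type":"object","properties":{"motion":{"type":"array","items":{"type":"array"}},"force":{"type":"number"}},"required":["motion"]}

```bash
mkdir -p pics; python3 - <<'E'
from bench import r
import cv2,numpy as np,pickle
print(r.get_obs(), r.tip_extent)
for n in("side","top"):
    f=r.grab_frame(n); pickle.dump(f,open(n+'.pkl','wb'))
    cv2.imwrite(f'pics/{n}0.png',cv2.resize(f['image'][:,:,::-1],(800,600),interpolation=cv2.INTER_CUBIC))
    print(n,f['fx'],f['fy'],f['cx'],f['cy'],f['xyz'],f['orientation'])
E
```

```text
{'clock': 0.0, 'joints': array([-1.3170944 ,  0.4777686 ,  0.02235721,  1.55648302, -0.01149424,
        1.10930187, -0.08311323]), 'qvel': array([ 0.00161709, -0.00056419,  0.00147348, -0.00027444,  0.00115604,
        0.00077045,  0.00019254]), 'tau': array([ 2.22968829e-04, -5.96453261e+01,  1.60793591e+00, -2.81185716e+01,
        1.24165855e-02,  9.54501535e-03, -8.20110614e-06]), 'tcp_pos': array([0.23874465, 0.63075536, 0.24933383]), 'orientation': array([-1.55391786,  0.28409681, -0.28380939]), 'contact_force': array([-0.04569773, -0.82661001,  0.09457712]), 'moment': array([-0.03485732, -0.01943302, -0.00155307]), 'grip_width': 0.08571878309628263} 0.019
side 424.23482474588155 424.23482474588155 256.1991292637045 186.78785051933542 [ 0.08786441 -0.59022311  0.92697363] [-2.34607217  0.82837286 -0.301948  ]
top 491.75485262648306 491.75485262648306 253.38167830502857 183.5192098575628 [ 0.22905169 -0.04974031  1.54757301] [-2.1408142   2.09071775 -0.20830862]
```

View pics/side0.png

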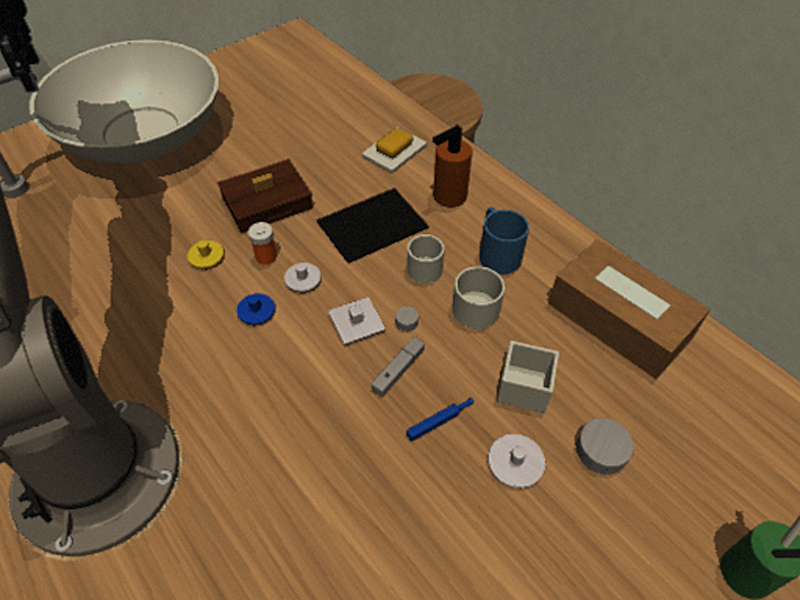

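View pics/top0.png

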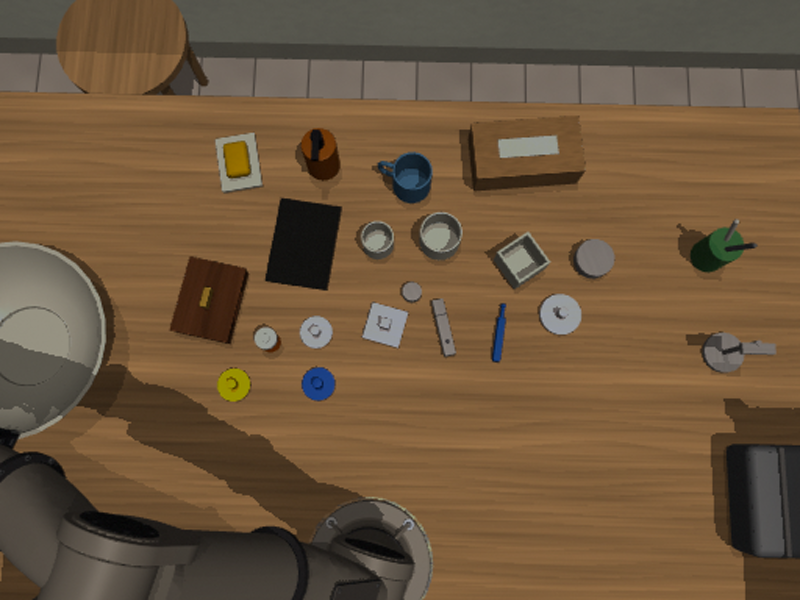

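All five optional items are present. Pixels below are in the 800x600 top view:

- **Box:** (208,300), with its knob at (206,297).
- **Mat:** (303,243).
- **Jars:** small (377,238), large (440,235), square (521,260).
- **Lids:** small grey (316,332), square (385,324), large (561,314).
- **Trimmer:** (443,327). **Ear pick:** (499,333).
- **Closed tins:** (412,291) and (594,258).
- **Look-alikes:** yellow (233,384) and blue (318,384) lids.

Next I'll measure them.

```bash
cat > h.py <<'E'
import numpy as np,cv2,pickle
from scipy.spatial.transform import Rotation as R
from bench import r
def grab(n):
    return r.grab_frame(n)
def cloud(f):
    z=f['range_z'];v,u=np.mgrid[0:384,0:512]
    p=np.stack([(u-f['cx'])/f['fx']*z,(v-f['cy'])/f['fy']*z,z],-1)
    w=p@R.from_rotvec(f['orientation']).as_matrix().T+f['xyz']
    w[z==0]=np.nan
    return w
def ray(f,px,z):
    px=np.atleast_2d(np.array(px,float)).reshape(-1,2)
    d=np.c_[(px[:,0]-f['cx'])/f['fx'],(px[:,1]-f['cy'])/f['fy'],np.ones(len(px))]@R.from_rotvec(f['orientation']).as_matrix().T
    t=(z-f['xyz'][2])/d[:,2]
    return (f['xyz']+d*t[:,None])[:,:2]
def toppose(f,W,seed,zlo,zhi,rad,mask=None):
    """connected region of pixels whose height in range near seed (world xy)"""
    m=(W[...,2]>zlo)&(W[...,2]<zhi)&(np.hypot(W[...,0]-seed[0],W[...,1]-seed[1])<rad)
    if mask is not None:m&=mask
    return m
def rect(f,m,z):
    n,l,s,c=cv2.connectedComponentsWithStats(m.astype(np.uint8))
    if n<2:return None
    k=1+np.argmax(s[1:,4]); mm=(l==k).astype(np.uint8)
    cs,_=cv2.findContours(mm,cv2.RETR_EXTERNAL,cv2.CHAIN_APPROX_NONE)
    c=max(cs,key=len).reshape(-1,2)
    p=ray(f,c,z).astype(np.float32)*1000
    (cx,cy),(w,h),a=cv2.minAreaRect(p.reshape(-1,1,2))
    if w<h: w,h,a=h,w,a+90
    (ex,ey),er=cv2.minEnclosingCircle(p)
    return dict(c=(round(cx,1),round(cy,1)),size=(round(w,1),round(h,1)),ang=round(((a+90)%180)-90,1),circ=(round(ex,1),round(ey,1),round(er,1)),n=int(mm.sum()))
E
python3 - <<'E'
from h import *
f=pickle.load(open('top.pkl','rb'));W=cloud(f)
seeds=dict(box=(208,300),mat=(303,243),jsm=(377,238),jlg=(440,235),jsq=(521,260),lsm=(316,332),lsq=(385,324),llg=(561,314),trim=(443,327),pick=(499,333),lip=(412,291),rt=(594,258),yel=(233,384),blue=(318,384),pill=(266,338),mug=(412,177))
hs=dict(box=(.028,.05,.041,.11),mat=(.0025,.009,.004,.13),jsm=(.05,.075,.062,.05),jlg=(.058,.08,.07,.06),jsq=(.055,.08,.066,.065),lsm=(.006,.019,.013,.05),lsq=(.006,.019,.013,.065),llg=(.006,.019,.013,.055),trim=(.01,.03,.022,.08),pick=(.008,.03,.018,.08),lip=(.012,.03,.022,.035),rt=(.025,.045,.034,.06),yel=(.006,.019,.013,.05),blue=(.006,.019,.013,.05),pill=(.06,.085,.074,.04),mug=(.08,.1,.09,.07))
for k,s in seeds.items():
    zl,zh,zt,rad=hs[k]
    px=np.array(s)*.64
    xy=ray(f,px,zt)[0]
    print(k,'seed',xy.round(3),'h',np.round(np.nanmedian(W[int(px[1])-2:int(px[1])+3,int(px[0])-2:int(px[0])+3,2]),4),rect(f,toppose(f,W,xy,zl,zh,rad),zt))
for k,zl,zh in (('box',.055,.08),('lsm',.03,.05),('lsq',.03,.05),('llg',.03,.05)):
    xy=ray(f,np.array(seeds[k])*.64,.04)[0]
    print(k,'knob',rect(f,toppose(f,W,xy,zl,zh,.06),(.067 if k=='box' else .039)))
tab=W[250:300,200:400,2];print(np.nanmedian(tab),np.nanstd(tab))
I=f['image'][170:240,60:300,::-1]; cv2.imwrite('pics/c1.png',cv2.resize(I,None,fx=3.3,fy=3.3,interpolation=cv2.INTER_CUBIC))
I=f['image'][140:240,220:400,::-1]; cv2.imwrite('pics/c2.png',cv2.resize(I,None,fx=4.4,fy=4.4,interpolation=cv2.INTER_CUBIC))
E
```

```text
box seed [0.496 0.331] h 0.0612 {'c': (499.6, 332.0), 'size': (154.0, 118.9), 'ang': -10.8, 'circ': (500.4, 332.4, 95.1), 'n': 1768}
mat seed [0.628 0.152] h 0.0037 {'c': (622.0, 154.6), 'size': (217.2, 188.1), 'ang': 12.4, 'circ': (623.5, 147.7, 119.1), 'n': 1394}
jsm seed [ 0.626 -0.003] h 0.0043 {'c': (629.2, -1.5), 'size': (67.8, 62.5), 'ang': 1.4, 'circ': (629.4, -3.0, 34.1), 'n': 114}
jlg seed [ 0.633 -0.128] h 0.0057 {'c': (638.2, -129.1), 'size': (83.8, 81.0), 'ang': 1.0, 'circ': (638.5, -129.5, 43.4), 'n': 152}
jsq seed [ 0.587 -0.289] h 0.0056 {'c': (593.2, -292.1), 'size': (80.4, 76.8), 'ang': -55.0, 'circ': (593.6, -294.0, 53.7), 'n': 208}
lsm seed [0.441 0.116] h 0.0386 {'c': (442.8, 117.0), 'size': (63.2, 61.9), 'ang': 46.9, 'circ': (442.2, 117.3, 32.8), 'n': 276}
lsq seed [ 0.461 -0.022] h 0.0399 {'c': (460.6, -21.8), 'size': (81.8, 76.4), 'ang': 75.3, 'circ': (459.6, -22.1, 51.3), 'n': 493}
llg seed [ 0.49  -0.378] h 0.0389 {'c': (490.2, -377.0), 'size': (83.2, 82.1), 'ang': -3.9, 'circ': (488.5, -374.2, 46.0), 'n': 457}
trim seed [ 0.456 -0.139] h 0.0218 {'c': (457.1
[... 774 characters left out ...]
0743 {'c': (419.0, 207.1), 'size': (43.6, 40.0), 'ang': 47.2, 'circ': (419.8, 206.4, 22.3), 'n': 170}
mug seed [ 0.746 -0.07 ] h 0.0053 {'c': (758.9, -69.3), 'size': (80.4, 78.7), 'ang': 20.8, 'circ': (758.6, -68.3, 41.4), 'n': 146}
box knob {'c': (498.6, 330.0), 'size': (40.6, 18.1), 'ang': -9.7, 'circ': (499.2, 332.3, 20.5), 'n': 73}
lsm knob {'c': (442.1, 117.5), 'size': (17.8, 17.4), 'ang': 46.7, 'circ': (442.1, 117.5, 9.9), 'n': 34}
lsq knob {'c': (459.8, -22.0), 'size': (19.9, 19.6), 'ang': -16.7, 'circ': (459.4, -21.4, 12.6), 'n': 42}
llg knob {'c': (489.8, -375.1), 'size': (19.1, 15.8), 'ang': -88.6, 'circ': (489.8, -375.1, 10.6), 'n': 36}
0.00034900174198182476 0.0035935288563204385
```

View crops.

View pics/c1.png

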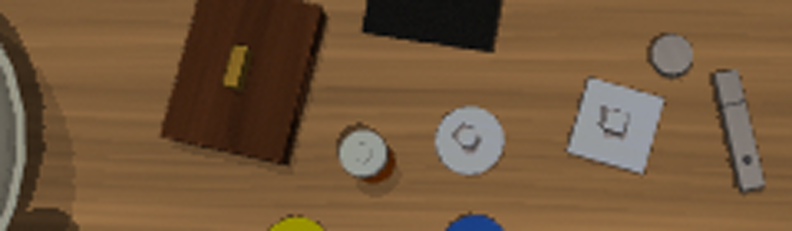

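View pics/c2.png

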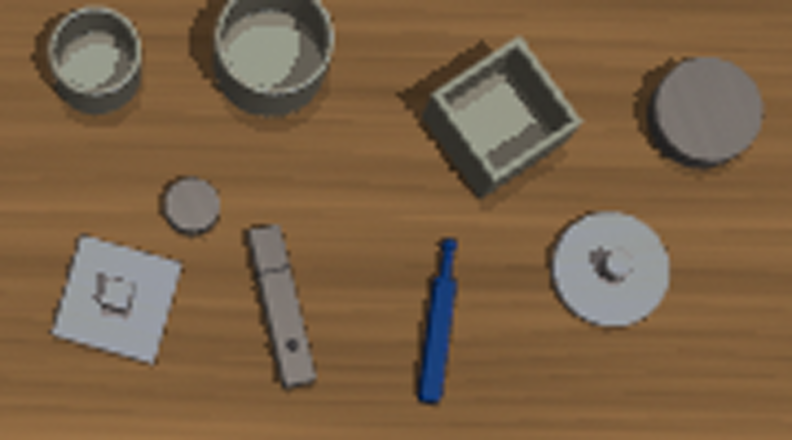

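```bash
python3 - <<'E'
from h import *
f=pickle.load(open('top.pkl','rb'));W=cloud(f)
I=f['image'].astype(int)
m=(I.max(-1)<45)&(np.hypot(W[...,0]-.628,W[...,1]-.152)<.13)
print('mat',rect(f,m,.004))
# jsq finer + lsq orientation using side view too
g=pickle.load(open('side.pkl','rb'));G=cloud(g)
for k,xy,zl,zh,zt,rad in(('box',(.499,.332),.03,.05,.041,.11),('knob',(.499,.331),.056,.08,.067,.05),('jsq',(.593,-.292),.055,.08,.066,.065),('lsq',(.46,-.022),.006,.019,.013,.06),('jsm',(.629,-.002),.05,.075,.062,.05),('jlg',(.638,-.129),.06,.08,.07,.06),('trim',(.457,-.139),.014,.03,.022,.08),('pick',(.448,-.25),.01,.03,.018,.08),('lsmk',(.442,.117),.03,.05,.039,.03),('lsqk',(.46,-.022),.03,.05,.039,.03),('llgk',(.49,-.375),.03,.05,.039,.03)):
    print(k,rect(g,toppose(g,G,xy,zl,zh,rad),zt))
print(R.from_rotvec(r.get_obs()['orientation']).as_matrix().round(3))
E
```

```text
mat {'c': (628.0, 152.7), 'size': (180.3, 128.9), 'ang': -7.4, 'circ': (627.5, 152.1, 108.1), 'n': 2116}
box {'c': (498.6, 328.0), 'size': (154.0, 128.4), 'ang': -10.6, 'circ': (497.8, 330.0, 96.2), 'n': 1300}
knob {'c': (497.6, 326.7), 'size': (40.2, 27.4), 'ang': -17.4, 'circ': (497.1, 325.2, 22.0), 'n': 77}
jsq {'c': (592.6, -294.2), 'size': (83.4, 76.0), 'ang': 35.2, 'circ': (592.0, -294.5, 54.5), 'n': 366}
lsq {'c': (460.6, -22.0), 'size': (78.0, 76.1), 'ang': 75.4, 'circ': (460.7, -21.5, 52.1), 'n': 585}
jsm {'c': (628.5, -5.5), 'size': (71.3, 63.8), 'ang': 50.5, 'circ': (628.2, -5.3, 37.3), 'n': 191}
jlg {'c': (639.3, -129.8), 'size': (89.0, 81.5), 'ang': 48.0, 'circ': (639.9, -131.3, 45.3), 'n': 242}
trim {'c': (457.0, -141.0), 'size': (118.1, 26.3), 'ang': 14.0, 'circ': (456.2, -138.2, 59.2), 'n': 404}
pick {'c': (448.9, -253.8), 'size': (117.2, 18.4), 'ang': -7.4, 'circ': (448.9, -253.2, 58.7), 'n': 288}
lsmk {'c': (441.6, 115.0), 'size': (22.0, 19.6), 'ang': 51.3, 'circ': (442.5, 114.3, 12.8), 'n': 42}
lsqk {'c': (458.9, -24.0), 'size': (24.7, 21.5), 'ang': 74.1, 'circ': (459.0, -23.5, 14.5), 'n': 61}
llgk {'c': (489.3, -376.4), 'size': (21.3, 18.5), 'ang': 21.2, 'circ': (489.5, -376.2, 11.2), 'n': 69}
[[ 0.935 -0.     0.354]
 [-0.354 -0.002  0.935]
 [ 0.    -1.    -0.002]]
```

```bash
cat >> h.py <<'E'
def psi():
    M=R.from_rotvec(r.get_obs()['orientation']).as_matrix(); return np.degrees(np.arctan2(M[1,0],M[0,0])),M
def plan(*tg):
    """targets (x,y,z,psi): prints turn about tool y first, then shift mm in turned tool frame"""
    o=r.get_obs();p=o['tcp_pos'];a,M=psi()
    print('clock %.2f at'%o['clock'],p.round(4),'psi %.1f'%a,'tilt',M[:,1].round(3),'w %.4f'%o['grip_width'],'F',o['contact_force'].round(1))
    for t in tg:
        d=np.array(t[:3])-p;c,s=np.cos(np.radians(t[3])),np.sin(np.radians(t[3]))
        print(' turn_y %.1f'%(-(t[3]-a)),' shift mm x %.1f y %.1f z %.1f'%tuple(1000*np.array([c*d[0]+s*d[1],-d[2],-s*d[0]+c*d[1]])))
        p=np.array(t[:3]);a=t[3]
E
python3 -c "
from h import *
plan((.4985,.331,.20,-10.6),(.4985,.331,.064,-10.6))"
```

```text
clock 0.10 at [0.2388 0.6308 0.2494] psi -20.7 tilt [-0.    -0.002 -1.   ] w 0.0852 F [-0.3  0.5 -0.3]
 turn_y -10.1  shift mm x 310.5 y 49.4 z -246.9
 turn_y -0.0  shift mm x 0.0 y 136.0 z 0.0
```

Call:
jog_arm --motion '[[1,[0,0,0],[0,-5,0]],[1,[0,0,0],[0,-5,0]],[1,[0.031,0.005,-0.0247],[0,0,0]],[1,[0.031,0.005,-0.0247],[0,0,0]],[1,[0.031,0.005,-0.0247],[0,0,0]],[1,[0.031,0.005,-0.0247],[0,0,0]],[1,[0.031,0.005,-0.0247],[0,0,0]],[1,[0.031,0.005,-0.0247],[0,0,0]],[1,[0.031,0.005,-0.0247],[0,0,0]],[1,[0.031,0.005,-0.0247],[0,0,0]]]' --force 80

```text
clock: 0.93
tcp_pos: [0.4466, 0.3892, 0.2098]
orientation: [-1.566, 0.147, -0.147]
contact_force: [-0.2, -0.2, 0.5]
grip_width: 0.0855
```

Call:
jog_arm --motion '[[1,[0.031,0.005,-0.0247],[0,0,0]],[1,[0.031,0.005,-0.0247],[0,0,0]],[1,[0,0.03,0],[0,0,0]],[1,[0,0.03,0],[0,0,0]],[1,[0,0,0],[0,0,0]],[1,[0,0,0],[0,0,0]]]'

```text
clock: 1.43
tcp_pos: [0.4963, 0.3303, 0.139]
orientation: [-1.569, 0.149, -0.144]
contact_force: [0.8, 0.2, 0.5]
grip_width: 0.0854
```

```bash
python3 -c "
from h import *
plan((.4985,.331,.064,-10.6))"
```

```text
clock 1.43 at [0.4963 0.3303 0.139 ] psi -10.7 tilt [-0.003 -0.003 -1.   ] w 0.0854 F [0.8 0.2 0.5]
 turn_y -0.1  shift mm x 2.1 y 75.0 z 1.1
```

Call:
jog_arm --motion '[[1,[0.002,0.025,0.001],[0,0,0]],[1,[0,0.025,0],[0,0,0]],[1,[0,0.025,0],[0,0,0]],[1,[0,0,0],[0,0,0]],[0,[0,0,0],[0,0,0]],[0,[0,0,0],[0,0,0]],[0,[0,0,0],[0,0,0]],[0,[0,0,0],[0,0,0]],[0,[0,0,0],[0,0,0]],[0,[0,0,0],[0,0,0]]]'

```text
clock: 2.27
tcp_pos: [0.5003, 0.3323, 0.0665]
orientation: [-1.564, 0.146, -0.148]
contact_force: [-6.0, -5.5, 29.8]
grip_width: 0.0126
```

```bash
python3 -c "
from h import *
plan((.499,.331,.18,-10.7),(.628,.153,.15,-10.7),(.628,.153,.04,-10.7))"
```

```text
clock 2.27 at [0.5003 0.3323 0.0665] psi -10.7 tilt [ 0.002  0.002 -1.   ] w 0.0126 F [-6.  -5.5 29.8]
 turn_y -0.0  shift mm x -1.0 y -113.5 z -1.5
 turn_y -0.0  shift mm x 159.8 y 30.0 z -151.0
 turn_y -0.0  shift mm x 0.0 y 110.0 z 0.0
```

Call:
jog_arm --motion '[[0,[0,-0.01,0],[0,0,0]],[0,[0,-0.02,0],[0,0,0]],[0,[0,-0.03,0],[0,0,0]],[0,[0,-0.03,0],[0,0,0]],[0,[0,-0.03,0],[0,0,0]],[0,[0,0,0],[0,0,0]]]' --force 100

```text
clock: 2.77
tcp_pos: [0.5025, 0.3332, 0.1919]
orientation: [-1.559, 0.142, -0.153]
contact_force: [1.1, 1.7, -1.9]
grip_width: 0.0116
```

```bash
python3 -c "
from h import *
plan((.628,.153,.15,-10.7),(.628,.153,.044,-10.7))
f=grab('side');cv2.imwrite('pics/s1.png',cv2.resize(f['image'][80:200,100:300,::-1],None,fx=3.5,fy=3.5))"
```

```text
clock 2.77 at [0.5025 0.3332 0.1919] psi -10.8 tilt [ 0.008  0.006 -1.   ] w 0.0116 F [ 1.1  1.7 -1.9]
 turn_y -0.1  shift mm x 156.8 y 41.9 z -153.7
 turn_y -0.0  shift mm x 0.0 y 106.0 z 0.0
```

View pics/s1.png

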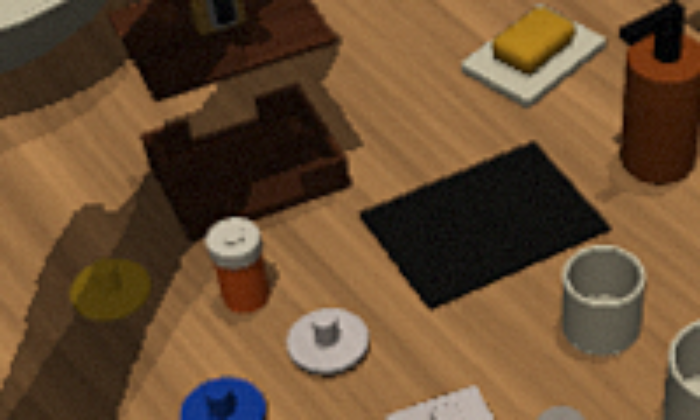

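Call:
jog_arm --motion '[[0,[0.026,0,-0.0256],[0,0,0]],[0,[0.026,0,-0.0256],[0,0,0]],[0,[0.026,0,-0.0256],[0,0,0]],[0,[0.026,0,-0.0256],[0,0,0]],[0,[0.026,0,-0.0256],[0,0,0]],[0,[0.026,0.03,-0.0256],[0,0,0]],[0,[0,0.03,0],[0,0,0]],[0,[0,0.03,0],[0,0,0]],[0,[0,0.02,0],[0,0,0]],[0,[0,0,0],[0,0,0]]]'

```text
clock: 3.65
tcp_pos: [0.6172, 0.1536, 0.0726]
orientation: [-1.57, 0.156, -0.139]
contact_force: [-0.8, 0.4, -2.8]
grip_width: 0.0118
```

```bash
python3 -c "
from h import *
plan((.628,.153,.041,-10.7))"
```

```text
clock 3.65 at [0.6172 0.1536 0.0726] psi -10.7 tilt [-0.011 -0.004 -1.   ] w 0.0118 F [-0.8  0.4 -2.8]
 turn_y -0.0  shift mm x 10.7 y 31.6 z 1.5
```

Call:
jog_arm --motion '[[0,[0.009,0.01,0.001],[0,0,0]],[0,[0,0.009,0],[0,0,0]],[0,[0,0.006,0],[0,0,0]],[0,[0,0.004,0],[0,0,0]],[0,[0,0,0],[0,0,0]]]'

```text
clock: 4.07
tcp_pos: [0.6304, 0.1545, 0.0493]
orientation: [-1.566, 0.148, -0.146]
contact_force: [0.5, -0.2, -2.5]
grip_width: 0.0115
```

Call:
jog_arm --motion '[[0,[0,0.004,0],[0,0,0]],[0,[0,0.004,0],[0,0,0]],[0,[0,0.002,0],[0,0,0]],[0,[0,0,0],[0,0,0]]]'

```text
clock: 4.4
tcp_pos: [0.6311, 0.1546, 0.0408]
orientation: [-1.565, 0.147, -0.147]
contact_force: [-1.8, -1.6, 4.5]
grip_width: 0.0115
```

Contact at the expected height, so I'll release and rise.

Call:
jog_arm --motion '[[0.5,[0,0,0],[0,0,0]],[0.6,[0,0,0],[0,0,0]],[0.6,[0,0,0],[0,0,0]],[0.6,[0,-0.02,0],[0,0,0]],[0.8,[0,-0.03,0],[0,0,0]],[1,[0,-0.035,0],[0,0,0]],[1,[0,-0.035,0],[0,0,0]],[1,[0,0,0],[0,0,0]]]'

```text
clock: 5.07
tcp_pos: [0.6353, 0.1553, 0.1675]
orientation: [-1.561, 0.138, -0.156]
contact_force: [0.2, 0.1, 0.5]
grip_width: 0.0855
```

```bash
cat > look.py <<'E'
from h import *
import sys
f=grab('top');W=cloud(f);pickle.dump(f,open('top.pkl','wb'))
cv2.imwrite('pics/'+sys.argv[1],cv2.resize(f['image'][90:330,70:420,::-1],None,fx=2.2,fy=2.2,interpolation=cv2.INTER_CUBIC))
L=dict(box=((.499,.331),.028,.05,.035,.11),matlid=((.63,.153),.009,.022,.015,.11),trim=((.457,-.139),.014,.03,.022,.08),pick=((.448,-.25),.01,.03,.018,.08),jsm=((.629,-.002),.05,.075,.062,.05),jlg=((.638,-.129),.06,.08,.07,.06),jsq=((.593,-.292),.055,.08,.066,.065),lsm=((.442,.117),.03,.05,.039,.03),lsq=((.46,-.022),.03,.05,.039,.03),lsqf=((.46,-.022),.006,.019,.013,.06),llg=((.49,-.375),.03,.05,.039,.03))
for k in (sys.argv[2:] or L):
    xy,zl,zh,zt,rad=L[k];print(k,rect(f,toppose(f,W,xy,zl,zh,rad),zt))
E
python3 look.py t2.png; python3 -c "
from h import *
plan((.457,-.139,.15,14),(.457,-.139,.03,14))"
```

```text
box {'c': (552.4, 321.8), 'size': (115.3, 43.3), 'ang': 79.6, 'circ': (553.9, 321.6, 60.2), 'n': 125}
matlid {'c': (624.9, 122.2), 'size': (152.7, 57.8), 'ang': -10.7, 'circ': (621.6, 104.5, 76.7), 'n': 417}
trim {'c': (457.1, -139.2), 'size': (116.2, 24.5), 'ang': 14.2, 'circ': (457.3, -140.1, 58.1), 'n': 277}
pick {'c': (450.0, -252.4), 'size': (117.4, 16.7), 'ang': -8.1, 'circ': (449.6, -255.1, 58.8), 'n': 169}
jsm {'c': (629.4, -2.1), 'size': (66.2, 63.5), 'ang': 20.3, 'circ': (629.3, -3.0, 34.1), 'n': 110}
jlg {'c': (638.2, -129.1), 'size': (83.7, 81.0), 'ang': 1.0, 'circ': (638.9, -129.5, 42.9), 'n': 141}
jsq {'c': (593.3, -292.2), 'size': (80.0, 76.8), 'ang': -55.0, 'circ': (593.6, -292.5, 54.0), 'n': 206}
lsm None
lsq {'c': (459.8, -22.0), 'size': (19.9, 19.6), 'ang': -16.7, 'circ': (459.4, -21.4, 12.6), 'n': 42}
lsqf {'c': (461.5, -20.4), 'size': (79.9, 78.7), 'ang': -14.6, 'circ': (460.2, -19.6, 53.0), 'n': 504}
llg {'c': (489.8, -375.1), 'size': (19.1, 15.8), 'ang': -88.6, 'circ': (489.8, -375.1, 10.6), 'n': 36}
clock 5.12 at [0.6338 0.1551 0.1645] psi -10.7 tilt [ 0.008  0.003 -1.   ] w 0.0854 F [ 0.7 -0.1  0.1]
 turn_y -24.7  shift mm x -242.7 y 14.5 z -242.6
 turn_y 0.0  shift mm x 0.0 y 120.0 z 0.0
```

View pics/t2.png

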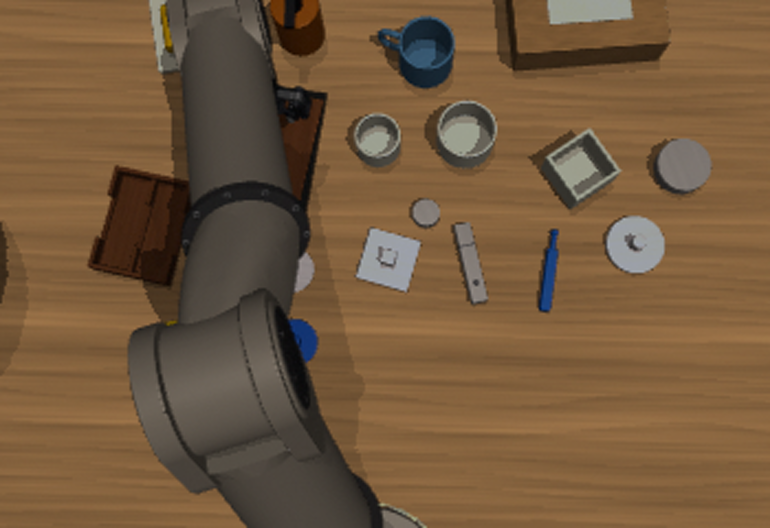

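Call:
jog_arm --motion '[[1,[0,0,0],[0,-6.2,0]],[1,[0,0,0],[0,-6.2,0]],[1,[0,0,0],[0,-6.2,0]],[1,[0,0,0],[0,-6.1,0]],[1,[-0.027,0.0015,-0.027],[0,0,0]],[1,[-0.027,0.0015,-0.027],[0,0,0]],[1,[-0.027,0.0015,-0.027],[0,0,0]],[1,[-0.027,0.0015,-0.027],[0,0,0]],[1,[-0.027,0.0015,-0.027],[0,0,0]],[1,[-0.027,0.0015,-0.027],[0,0,0]]]'

```text
clock: 5.95
tcp_pos: [0.5111, -0.0433, 0.15]
orientation: [-1.562, -0.191, 0.192]
contact_force: [0.2, -0.9, -0.4]
grip_width: 0.0853
```

Call:
jog_arm --motion '[[1,[-0.027,0.0015,-0.027],[0,0,0]],[1,[-0.027,0.0015,-0.027],[0,0,0]],[1,[-0.027,0.0015,-0.027],[0,0,0]],[0.8,[0,0.03,0],[0,0,0]],[0.7,[0,0.03,0],[0,0,0]],[0.7,[0,0,0],[0,0,0]],[0.7,[0,0,0],[0,0,0]]]'

```text
clock: 6.53
tcp_pos: [0.4523, -0.1397, 0.0851]
orientation: [-1.561, -0.188, 0.195]
contact_force: [-0.3, -0.3, 0.5]
grip_width: 0.0598
```

```bash
python3 -c "
from h import *
plan((.457,-.1395,.031,14.1))"; python3 look.py t3.png box matlid lsm pick
```

```text
clock 6.53 at [ 0.4523 -0.1397  0.0851] psi 14.0 tilt [-0.004  0.001 -1.   ] w 0.0598 F [-0.3 -0.3  0.5]
 turn_y -0.1  shift mm x 4.6 y 54.1 z -1.0
box {'c': (446.6, 342.0), 'size': (115.8, 43.0), 'ang': 79.4, 'circ': (446.8, 342.1, 60.1), 'n': 138}
matlid {'c': (630.9, 150.5), 'size': (158.3, 126.7), 'ang': -9.7, 'circ': (629.9, 151.7, 94.9), 'n': 1550}
lsm {'c': (442.1, 117.5), 'size': (17.8, 17.4), 'ang': 46.8, 'circ': (442.1, 117.5, 9.9), 'n': 34}
pick {'c': (449.7, -252.4), 'size': (117.9, 16.7), 'ang': -8.1, 'circ': (449.6, -253.5, 59.0), 'n': 166}
```

View pics/t3.png

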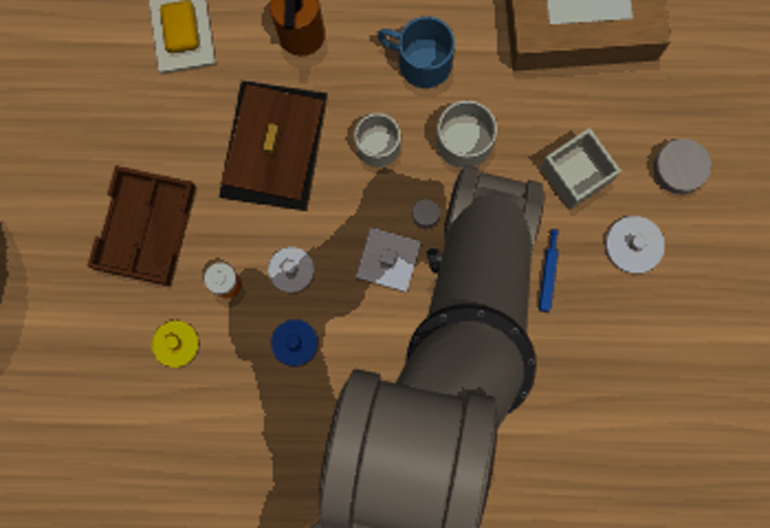

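Call:
jog_arm --motion '[[0.7,[0.0046,0.02,-0.001],[0,0,0]],[0.7,[0,0.02,0],[0,0,0]],[0.7,[0,0.012,0],[0,0,0]],[0.7,[0,0,0],[0,0,0]],[0.7,[0,0,0],[0,0,0]],[0,[0,0,0],[0,0,0]],[0,[0,0,0],[0,0,0]],[0,[0,0,0],[0,0,0]],[0,[0,0,0],[0,0,0]],[0,[0,0,0],[0,0,0]]]' --force 60

```text
clock: 7.42
tcp_pos: [0.4593, -0.1399, 0.0357]
orientation: [-1.563, -0.193, 0.19]
contact_force: [-1.8, 0.7, 10.2]
grip_width: 0.0216
```

```bash
python3 -c "
from h import *
plan((.457,-.1395,.15,14.1),(.5045,.358,.15,-10.7))"
```

```text
clock 7.42 at [ 0.4593 -0.1399  0.0357] psi 14.0 tilt [ 0.002 -0.    -1.   ] w 0.0216 F [-1.8  0.7 10.2]
 turn_y -0.1  shift mm x -2.1 y -114.3 z 1.0
 turn_y 24.8  shift mm x -45.7 y -0.0 z 497.7
```

```bash
python3 -c "
from h import *
f=grab('side');cv2.imwrite('pics/s2.png',cv2.resize(f['image'][170:300,180:340,::-1],None,fx=4.5,fy=4.5,interpolation=cv2.INTER_CUBIC))"
```

```text
(no output)
```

View pics/s2.png

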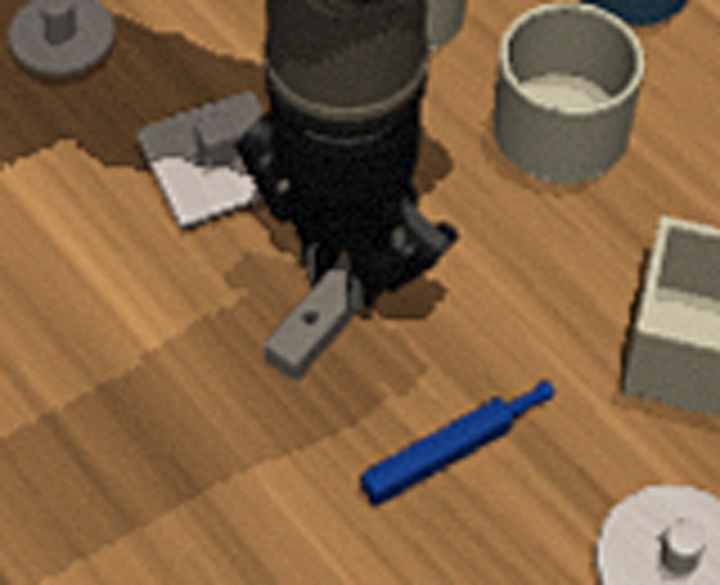

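Call:
jog_arm --motion '[[0.6,[0,0,0],[0,0,0]],[0.6,[0,0,0],[0,0,0]],[0.6,[0,0.005,0],[0,0,0]],[0.6,[0,0,0],[0,0,0]],[0.6,[0,0,0],[0,0,0]]]'

```text
clock: 7.88
tcp_pos: [0.4581, -0.1398, 0.0289]
orientation: [-1.562, -0.191, 0.192]
contact_force: [-0.4, -0.1, -0.3]
grip_width: 0.0514
```

Call:
jog_arm --motion '[[0,[0,0,0],[0,0,0]],[0,[0,0,0],[0,0,0]],[0,[0,0,0],[0,0,0]],[0,[0,0,0],[0,0,0]],[0,[0,0,0],[0,0,0]]]'

```text
clock: 8.3
tcp_pos: [0.4585, -0.14, 0.0295]
orientation: [-1.562, -0.191, 0.191]
contact_force: [-1.6, -0.0, 4.4]
grip_width: 0.0225
```

Call:
jog_arm --motion '[[0,[0,-0.015,0],[0,0,0]],[0,[0,-0.03,0],[0,0,0]],[0,[0,-0.035,0],[0,0,0]],[0,[0,-0.035,0],[0,0,0]],[0,[0,-0.01,0],[0,6.2,0]],[0,[0,0,0],[0,6.2,0]],[0,[0,0,0],[0,6.2,0]],[0,[0,0,0],[0,6.2,0]],[0,[-0.003,0,0.035],[0,0,0]],[0,[-0.003,0,0.037],[0,0,0]]]' --force 100

```text
clock: 9.13
tcp_pos: [0.4657, -0.0694, 0.1543]
orientation: [-1.566, 0.153, -0.153]
contact_force: [1.7, 0.8, -1.4]
grip_width: 0.0211
```

Call:
jog_arm --motion '[[0,[-0.003,0,0.038],[0,0,0]],[0,[-0.003,0,0.038],[0,0,0]],[0,[-0.003,0,0.038],[0,0,0]],[0,[-0.003,0,0.038],[0,0,0]],[0,[-0.003,0,0.038],[0,0,0]],[0,[-0.003,0,0.038],[0,0,0]],[0,[-0.003,0,0.038],[0,0,0]],[0,[-0.003,0,0.038],[0,0,0]],[0,[-0.003,0,0.038],[0,0,0]],[0,[-0.003,0,0.038],[0,0,0]]]'

```text
clock: 9.97
tcp_pos: [0.5076, 0.3126, 0.1539]
orientation: [-1.566, 0.149, -0.148]
contact_force: [0.1, 0.2, -1.5]
grip_width: 0.0209
```

```bash
python3 -c "
from h import *
plan((.5045,.358,.15,-10.7),(.5045,.358,.036,-10.7))"
```

```text
clock 9.97 at [0.5076 0.3126 0.1539] psi -10.8 tilt [-0.001 -0.    -1.   ] w 0.0209 F [ 0.1  0.2 -1.5]
 turn_y -0.1  shift mm x -11.5 y 3.9 z 44.1
 turn_y -0.0  shift mm x 0.0 y 114.0 z 0.0
```

Call:
jog_arm --motion '[[0,[-0.005,0,0.022],[0,0,0]],[0,[-0.005,0,0.018],[0,0,0]],[0,[0,0.02,0],[0,0,0]],[0,[0,0.03,0],[0,0,0]],[0,[0,0,0],[0,0,0]],[0,[0,0,0],[0,0,0]]]'

```text
clock: 10.47
tcp_pos: [0.5044, 0.3508, 0.1027]
orientation: [-1.569, 0.151, -0.146]
contact_force: [0.4, -0.1, 0.5]
grip_width: 0.0209
```

```bash
python3 -c "
from h import *
plan((.5045,.358,.036,-10.7))
f=grab('side');cv2.imwrite('pics/s3.png',cv2.resize(f['image'][70:170,90:250,::-1],None,fx=4.5,fy=4.5,interpolation=cv2.INTER_CUBIC))"
```

```text
clock 10.47 at [0.5044 0.3508 0.1027] psi -10.8 tilt [-0.004 -0.003 -1.   ] w 0.0209 F [ 0.4 -0.1  0.5]
 turn_y -0.1  shift mm x -1.2 y 66.7 z 7.1
```

View pics/s3.png

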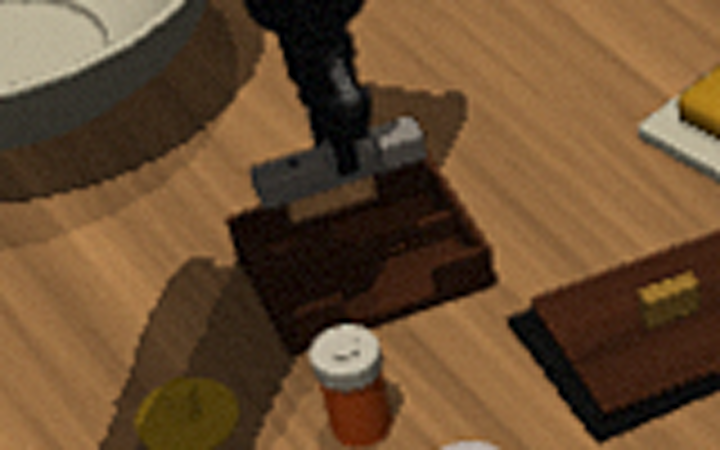

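Call:
jog_arm --motion '[[0,[-0.001,0.005,0.006],[0,0,0]],[0,[0,0.02,0],[0,0,0]],[0,[0,0.02,0],[0,0,0]],[0,[0,0.012,0],[0,0,0]],[0,[0,0.003,0],[0,0,0]],[0,[0,0,0],[0,0,0]],[0,[0,0,0],[0,0,0]]]'

```text
clock: 11.1
tcp_pos: [0.5066, 0.3585, 0.0453]
orientation: [-1.565, 0.148, -0.149]
contact_force: [0.4, 0.0, -0.4]
grip_width: 0.0212
```

Call:
jog_arm --motion '[[0,[0,0.004,0],[0,0,0]],[0,[0,0.004,0],[0,0,0]],[0,[0,0.001,0],[0,0,0]],[0,[0,0,0],[0,0,0]]]'

```text
clock: 11.43
tcp_pos: [0.5058, 0.358, 0.0352]
orientation: [-1.566, 0.149, -0.148]
contact_force: [-0.0, 0.0, -0.4]
grip_width: 0.021
```

Call:
jog_arm --motion '[[0,[0,0.001,0],[0,0,0]],[0.45,[0,0,0],[0,0,0]],[0.5,[0,0,0],[0,0,0]],[0.5,[0,0,0],[0,0,0]],[0.5,[0,-0.01,0],[0,0,0]],[0.5,[0,-0.03,0],[0,0,0]],[0.5,[0,-0.035,0],[0,0,0]],[0.7,[0,-0.035,0],[0,0,0]],[0.7,[0,0,0],[0,0,0]]]' --force 60

```text
clock: 12.18
tcp_pos: [0.5095, 0.3607, 0.1524]
orientation: [-1.557, 0.142, -0.155]
contact_force: [1.6, 0.8, 2.3]
grip_width: 0.0598
```

```bash
python3 look.py t4.png trim pick jsm jlg jsq lsq llg; python3 -c "
from h import *
# pick target: origin -8 along x
c,s=np.cos(np.radians(-8)),np.sin(np.radians(-8))
x,y=.4495-.008*c,-.2525-.008*s
print(x,y);plan((x,y,.15,-8),(x,y,.028,-8))"
```

```text
trim {'c': (515.4, -86.7), 'size': (9.0, 2.2), 'ang': -43.3, 'circ': (516.2, -85.9, 4.5), 'n': 5}
pick {'c': (449.2, -252.2), 'size': (118.0, 16.5), 'ang': -7.6, 'circ': (449.5, -250.4, 59.0), 'n': 171}
jsm {'c': (630.0, -2.3), 'size': (65.2, 64.4), 'ang': 20.3, 'circ': (629.2, -3.0, 34.2), 'n': 114}
jlg {'c': (638.2, -129.1), 'size': (83.7, 81.0), 'ang': 1.0, 'circ': (639.1, -129.2, 42.8), 'n': 143}
jsq {'c': (593.5, -292.6), 'size': (79.2, 76.8), 'ang': -55.0, 'circ': (593.6, -292.5, 54.0), 'n': 200}
lsq {'c': (459.7, -21.8), 'size': (20.5, 19.6), 'ang': -12.8, 'circ': (459.1, -21.7, 12.1), 'n': 43}
llg {'c': (489.8, -375.1), 'size': (19.1, 15.8), 'ang': -88.6, 'circ': (489.8, -375.1, 10.6), 'n': 34}
0.44157785545006745 -0.2513866151923195
clock 12.23 at [0.5083 0.3598 0.1494] psi -10.9 tilt [ 0.007  0.006 -1.   ] w 0.0597 F [ 0.2  0.4 -0.6]
 turn_y -2.9  shift mm x 19.0 y -0.6 z -614.6
 turn_y 0.0  shift mm x 0.0 y 122.0 z 0.0
```

View pics/t4.png

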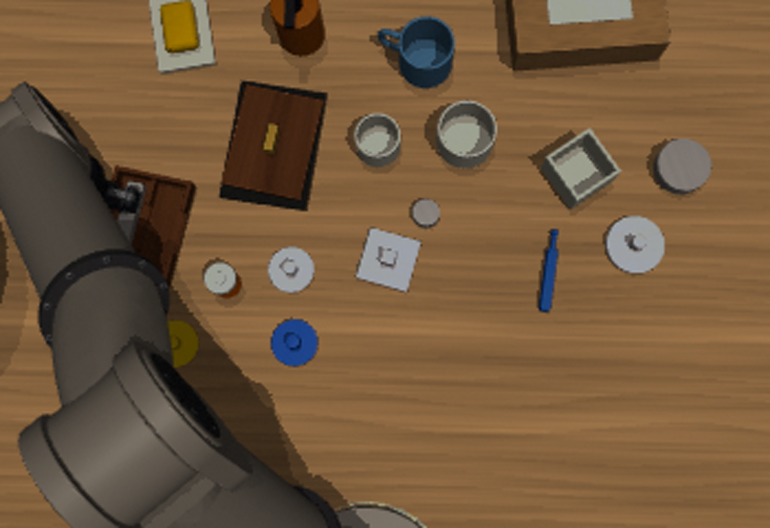

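Call:
jog_arm --motion '[[0.7,[0,0,-0.02],[0,-2.9,0]],[0.7,[0.001,0,-0.04],[0,0,0]],[0.7,[0.001,0,-0.04],[0,0,0]],[0.7,[0.001,0,-0.04],[0,0,0]],[0.7,[0.001,0,-0.04],[0,0,0]],[0.7,[0.001,0,-0.04],[0,0,0]],[0.7,[0.001,0,-0.04],[0,0,0]],[0.7,[0.001,0,-0.04],[0,0,0]],[0.7,[0.001,0,-0.04],[0,0,0]],[0.7,[0.001,0,-0.04],[0,0,0]]]'

```text
clock: 13.07
tcp_pos: [0.4603, -0.0212, 0.1441]
orientation: [-1.568, 0.109, -0.108]
contact_force: [0.8, -0.7, 0.1]
grip_width: 0.0596
```

Call:
jog_arm --motion '[[0.7,[0.001,0,-0.04],[0,0,0]],[0.7,[0.001,0,-0.04],[0,0,0]],[0.7,[0.001,0,-0.04],[0,0,0]],[0.7,[0.001,0,-0.04],[0,0,0]],[0.7,[0.001,0,-0.04],[0,0,0]],[0.7,[0.001,0.02,-0.035],[0,0,0]],[0.7,[0,0.03,0],[0,0,0]],[0.7,[0,0.01,0],[0,0,0]],[0.7,[0,0,0],[0,0,0]]]'

```text
clock: 13.82
tcp_pos: [0.4326, -0.2517, 0.0817]
orientation: [-1.566, 0.114, -0.104]
contact_force: [0.5, 0.2, -0.3]
grip_width: 0.06
```

```bash
python3 -c "
from h import *
plan((.4415,-.2515,.027,-8))
f=grab('top');W=cloud(f);cv2.imwrite('pics/t5.png',cv2.resize(f['image'][155:230,95:270,::-1],None,fx=4.5,fy=4.5,interpolation=cv2.INTER_CUBIC))
m=(W[...,2]>.02)&(W[...,2]<.034)&(np.hypot(W[...,0]-.505,W[...,1]-.358)<.075);I=f['image'].astype(int);sat=I.max(-1)-I.min(-1)
print(rect(f,m&(sat<22),.027))
g=grab('side');W=cloud(g);I=g['image'].astype(int);sat=I.max(-1)-I.min(-1)
m=(W[...,2]>.02)&(W[...,2]<.034)&(np.hypot(W[...,0]-.505,W[...,1]-.358)<.075)
print(rect(g,m&(sat<22),.027))
"
```

```text
clock 13.82 at [ 0.4326 -0.2517  0.0817] psi -7.9 tilt [-0.006  0.003 -1.   ] w 0.0600 F [ 0.5  0.2 -0.3]
 turn_y 0.1  shift mm x 8.8 y 54.7 z 1.4
{'c': (504.9, 354.3), 'size': (116.0, 25.5), 'ang': -11.3, 'circ': (505.2, 355.7, 58.2), 'n': 276}
{'c': (504.1, 350.1), 'size': (114.4, 30.1), 'ang': -10.8, 'circ': (504.7, 353.7, 58.3), 'n': 159}
```

View pics/t5.png

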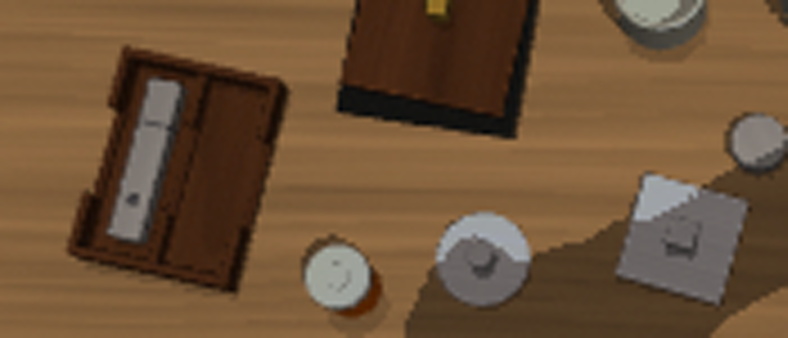

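Call:
jog_arm --motion '[[0.7,[0.0065,0.02,0.001],[0,0,0]],[0.7,[0,0.02,0],[0,0,0]],[0.7,[0,0.012,0],[0,0,0]],[0.7,[0,0,0],[0,0,0]],[0.7,[0,0,0],[0,0,0]]]'

```text
clock: 14.33
tcp_pos: [0.4422, -0.252, 0.0332]
orientation: [-1.568, 0.107, -0.108]
contact_force: [0.6, -0.6, 0.1]
grip_width: 0.0596
```

```bash
python3 -c "
from h import *
plan((.4415,-.2515,.027,-8))"
```

```text
clock 14.33 at [ 0.4422 -0.252   0.0332] psi -7.8 tilt [ 0.  0. -1.] w 0.0596 F [ 0.6 -0.6  0.1]
 turn_y 0.2  shift mm x -0.8 y 6.2 z 0.4
```

Call:
jog_arm --motion '[[0.7,[0,0.006,0],[0,0,0]],[0.7,[0,0,0],[0,0,0]],[0,[0,0,0],[0,0,0]],[0,[0,0,0],[0,0,0]],[0,[0,0,0],[0,0,0]],[0,[0,0,0],[0,0,0]],[0,[0,0,0],[0,0,0]]]'

```text
clock: 14.92
tcp_pos: [0.4417, -0.253, 0.0269]
orientation: [-1.568, 0.108, -0.109]
contact_force: [-0.5, -0.3, 5.6]
grip_width: 0.0141
```

Call:
jog_arm --motion '[[0,[0,-0.015,0],[0,0,0]],[0,[0,-0.03,0],[0,0,0]],[0,[0,-0.035,0],[0,0,0]],[0,[0,-0.035,0],[0,0,0]],[0,[0,-0.005,0],[0,2.8,0]],[0,[0,0,0],[0,0,0]]]' --force 90

```text
clock: 15.42
tcp_pos: [0.443, -0.2537, 0.149]
orientation: [-1.567, 0.144, -0.153]
contact_force: [0.2, 0.0, -1.4]
grip_width: 0.0129
```

```bash
python3 -c "
from h import *
c,s=np.cos(np.radians(-10.7)),np.sin(np.radians(-10.7))
x,y=.4945-.008*c,.3055-.008*s
print(x,y);plan((x,y,.15,-10.7),(x,y,.033,-10.7))
f=grab('side');cv2.imwrite('pics/s4.png',cv2.resize(f['image'][190:300,220:350,::-1],None,fx=5,fy=5,interpolation=cv2.INTER_CUBIC))"
```

```text
0.48663909762765106 0.3069853329230846
clock 15.42 at [ 0.443  -0.2537  0.149 ] psi -10.8 tilt [ 0.005 -0.002 -1.   ] w 0.0129 F [ 0.2  0.  -1.4]
 turn_y -0.1  shift mm x -61.2 y -1.0 z 559.0
 turn_y -0.0  shift mm x 0.0 y 117.0 z 0.0
```

View pics/s4.png

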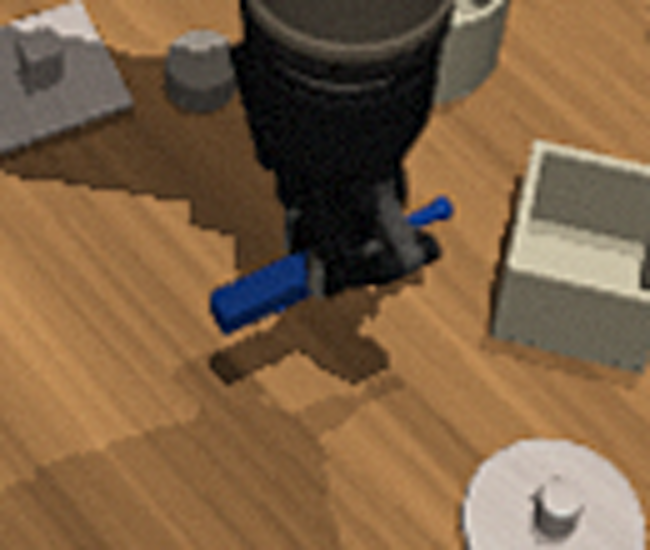

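Call:
jog_arm --motion '[[0,[0,0,0.03],[0,0,0]],[0,[-0.0045,0,0.04],[0,0,0]],[0,[-0.0045,0,0.04],[0,0,0]],[0,[-0.0045,0,0.04],[0,0,0]],[0,[-0.0045,0,0.04],[0,0,0]],[0,[-0.0045,0,0.04],[0,0,0]],[0,[-0.0045,0,0.04],[0,0,0]],[0,[-0.0045,0,0.04],[0,0,0]],[0,[-0.0045,0,0.04],[0,0,0]],[0,[-0.0045,0,0.04],[0,0,0]]]'

```text
clock: 16.3
tcp_pos: [0.4729, 0.1394, 0.1447]
orientation: [-1.567, 0.148, -0.144]
contact_force: [0.5, 0.2, -0.3]
grip_width: 0.0131
```

Call:
jog_arm --motion '[[0,[-0.0045,0,0.04],[0,0,0]],[0,[-0.0045,0,0.04],[0,0,0]],[0,[-0.0045,0,0.04],[0,0,0]],[0,[-0.0045,0,0.04],[0,0,0]],[0,[-0.003,0.02,0.009],[0,0,0]],[0,[0,0.03,0],[0,0,0]],[0,[0,0,0],[0,0,0]],[0,[0,0,0],[0,0,0]]]'

```text
clock: 16.97
tcp_pos: [0.4831, 0.306, 0.0937]
orientation: [-1.571, 0.151, -0.143]
contact_force: [0.6, -0.3, -0.0]
grip_width: 0.0129
```

```bash
python3 -c "
from h import *
plan((.487,.3065,.033,-10.7))
f=grab('side');cv2.imwrite('pics/s5.png',cv2.resize(f['image'][70:170,90:250,::-1],None,fx=4.5,fy=4.5,interpolation=cv2.INTER_CUBIC))"
```

```text
clock 16.97 at [0.4831 0.306  0.0937] psi -10.7 tilt [-0.005 -0.004 -1.   ] w 0.0129 F [ 0.6 -0.3 -0. ]
 turn_y 0.0  shift mm x 3.7 y 60.7 z 1.3
```

View pics/s5.png

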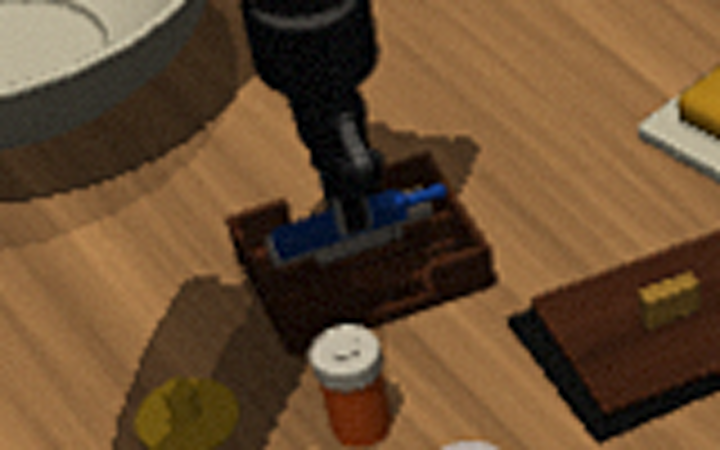

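Call:
jog_arm --motion '[[0,[0.002,0.015,0.001],[0,0,0]],[0,[0,0.02,0],[0,0,0]],[0,[0,0.012,0],[0,0,0]],[0,[0,0.004,0],[0,0,0]],[0,[0,0,0],[0,0,0]],[0,[0,0,0],[0,0,0]]]'

```text
clock: 17.52
tcp_pos: [0.4877, 0.3083, 0.0461]
orientation: [-1.565, 0.147, -0.148]
contact_force: [-0.7, 1.3, 0.2]
grip_width: 0.0131
```

```bash
python3 -c "
from h import *
plan((.487,.3065,.032,-10.7))"
```

```text
clock 17.52 at [0.4877 0.3083 0.0461] psi -10.8 tilt [ 0.001  0.    -1.   ] w 0.0131 F [-0.7  1.3  0.2]
 turn_y -0.1  shift mm x -0.4 y 14.1 z -1.9
```

Call:
jog_arm --motion '[[0,[0,0.004,-0.0015],[0,0,0]],[0,[0,0.004,0],[0,0,0]],[0,[0,0.003,0],[0,0,0]],[0,[0,0,0],[0,0,0]],[0,[0,0,0],[0,0,0]]]'

```text
clock: 17.93
tcp_pos: [0.4869, 0.3069, 0.0342]
orientation: [-1.566, 0.147, -0.147]
contact_force: [-0.1, -0.1, 0.2]
grip_width: 0.013
```

Call:
jog_arm --motion '[[0,[0,0.0025,0],[0,0,0]],[0,[0,0,0],[0,0,0]],[0.4,[0,0,0],[0,0,0]],[0.4,[0,0,0],[0,0,0]],[0.4,[0,0,0],[0,0,0]],[0.4,[0,-0.01,0],[0,0,0]],[0.4,[0,-0.03,0],[0,0,0]],[0.5,[0,-0.035,0],[0,0,0]],[0.7,[0,-0.035,0],[0,0,0]],[0.7,[0,0,0],[0,0,0]]]'

```text
clock: 18.77
tcp_pos: [0.4905, 0.3092, 0.1493]
orientation: [-1.558, 0.141, -0.154]
contact_force: [0.7, 0.8, -0.1]
grip_width: 0.0595
```

```bash
python3 -c "
from h import *
plan((.6305,.154,.15,-10.7),(.6305,.154,.041,-10.7))"
```

```text
clock 18.77 at [0.4905 0.3092 0.1493] psi -10.8 tilt [ 0.009  0.007 -1.   ] w 0.0595 F [ 0.7  0.8 -0.1]
 turn_y -0.1  shift mm x 166.4 y -0.7 z -126.5
 turn_y -0.0  shift mm x 0.0 y 109.0 z 0.0
```

Call:
jog_arm --motion '[[0.7,[0.033,0,-0.025],[0,0,0]],[0.7,[0.033,0,-0.025],[0,0,0]],[0.7,[0.033,0,-0.025],[0,0,0]],[0.7,[0.033,0,-0.025],[0,0,0]],[0.7,[0.033,0,-0.025],[0,0,0]],[0.7,[0,0.03,0],[0,0,0]],[0.7,[0,0.03,0],[0,0,0]],[0.7,[0,0,0],[0,0,0]],[0.7,[0,0,0],[0,0,0]]]'

```text
clock: 19.52
tcp_pos: [0.6244, 0.1533, 0.0809]
orientation: [-1.567, 0.15, -0.144]
contact_force: [0.4, 0.4, 0.5]
grip_width: 0.0599
```

```bash
cat > lb.py <<'E'
from h import *
import sys
for n in('side','top'):
    g=grab(n);W=cloud(g);I=g['image'].astype(int);sat=I.max(-1)-I.min(-1)
    b=(W[...,2]>.016)&(W[...,2]<.03)&(I[...,2]>I[...,0]+20)&(np.hypot(W[...,0]-.495,W[...,1]-.305)<.08)
    print(n,'pick',rect(g,b,.023), 'z',np.nanmedian(W[...,2][b]) if b.any() else None)
    m=(W[...,2]>.02)&(W[...,2]<.034)&(np.hypot(W[...,0]-.505,W[...,1]-.358)<.075)&(sat<22)
    print(n,'trim',rect(g,m,.027))
    I=g['image'][60:170,90:260] if n=='side' else g['image'][140:240,80:250]
    cv2.imwrite(f'pics/{sys.argv[1]}_{n}.png',cv2.resize(I[:,:,::-1],None,fx=4,fy=4,interpolation=cv2.INTER_CUBIC))
E
python3 lb.py b6; python3 -c "
from h import *
plan((.6305,.154,.041,-10.7))"
```

```text
side pick {'c': (481.8, 302.0), 'size': (92.3, 22.1), 'ang': -11.5, 'circ': (482.3, 304.7, 46.2), 'n': 125} z 0.02148480867074043
side trim {'c': (504.3, 351.6), 'size': (114.3, 30.7), 'ang': -11.1, 'circ': (504.7, 353.7, 58.3), 'n': 194}
top pick {'c': (494.3, 301.9), 'size': (117.5, 17.5), 'ang': -10.7, 'circ': (494.4, 302.6, 58.7), 'n': 158} z 0.02166961723113059
top trim {'c': (505.1, 353.9), 'size': (115.3, 26.1), 'ang': -11.2, 'circ': (505.2, 354.5, 58.0), 'n': 270}
clock 19.62 at [0.6265 0.1544 0.0836] psi -10.7 tilt [ 0.002  0.001 -1.   ] w 0.0599 F [0.2 0.2 0.7]
 turn_y 0.0  shift mm x 4.0 y 42.6 z 0.4
```

View pics/b6_side.png

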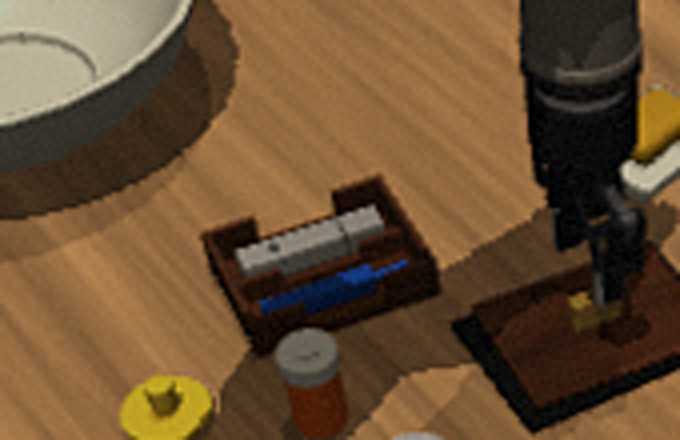

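Call:
jog_arm --motion '[[0.7,[0.004,0.02,0],[0,0,0]],[0.7,[0,0.014,0],[0,0,0]],[0.7,[0,0.007,0],[0,0,0]],[0.7,[0,0,0],[0,0,0]],[0.7,[0,0,0],[0,0,0]]]'

```text
clock: 20.03
tcp_pos: [0.6295, 0.1529, 0.041]
orientation: [-1.566, 0.147, -0.146]
contact_force: [-0.4, -0.6, -0.0]
grip_width: 0.0602
```

Call:
jog_arm --motion '[[0,[0,0,0],[0,0,0]],[0,[0,0,0],[0,0,0]],[0,[0,0,0],[0,0,0]],[0,[0,0,0],[0,0,0]],[0,[0,0,0],[0,0,0]],[0,[0,0,0],[0,0,0]]]' --force 80

```text
clock: 20.53
tcp_pos: [0.6303, 0.153, 0.0418]
orientation: [-1.565, 0.146, -0.148]
contact_force: [-1.5, -0.4, 6.4]
grip_width: 0.0123
```

Call:
jog_arm --motion '[[0,[0,-0.015,0],[0,0,0]],[0,[0,-0.03,0],[0,0,0]],[0,[0,-0.03,0],[0,0,0]],[0,[0,-0.03,0],[0,0,0]],[0,[0,0,0],[0,0,0]]]' --force 100

```text
clock: 20.95
tcp_pos: [0.6332, 0.1533, 0.152]
orientation: [-1.562, 0.14, -0.154]
contact_force: [1.7, 0.3, -1.3]
grip_width: 0.0113
```

```bash
python3 -c "
from h import *
plan((.4995,.332,.13,-10.7),(.4995,.332,.068,-10.7))"
```

```text
clock 20.95 at [0.6332 0.1533 0.152 ] psi -10.8 tilt [ 0.009  0.003 -1.   ] w 0.0113 F [ 1.7  0.3 -1.3]
 turn_y -0.1  shift mm x -164.5 y 22.0 z 150.7
 turn_y -0.0  shift mm x 0.0 y 62.0 z 0.0
```

Call:
jog_arm --motion '[[0,[-0.027,0,0.025],[0,0,0]],[0,[-0.027,0,0.025],[0,0,0]],[0,[-0.027,0,0.025],[0,0,0]],[0,[-0.027,0,0.025],[0,0,0]],[0,[-0.027,0,0.025],[0,0,0]],[0,[-0.027,0.01,0.025],[0,0,0]],[0,[0,0.015,0],[0,0,0]],[0,[0,0,0],[0,0,0]],[0,[0,0,0],[0,0,0]]]'

```text
clock: 21.7
tcp_pos: [0.4975, 0.3295, 0.1195]
orientation: [-1.568, 0.148, -0.145]
contact_force: [0.6, -0.8, -2.0]
grip_width: 0.0114
```

```bash
python3 -c "
from h import *
plan((.4995,.332,.068,-10.7))"; python3 lb.py b7
```

```text
clock 21.70 at [0.4975 0.3295 0.1195] psi -10.7 tilt [-0.002 -0.002 -1.   ] w 0.0114 F [ 0.6 -0.8 -2. ]
 turn_y 0.0  shift mm x 1.5 y 51.5 z 2.9
side pick {'c': (480.6, 300.2), 'size': (90.7, 23.5), 'ang': -11.6, 'circ': (481.1, 302.9, 45.5), 'n': 117} z 0.02174130069106983
side trim {'c': (442.2, 350.7), 'size': (57.5, 24.5), 'ang': -54.2, 'circ': (449.8, 356.2, 28.8), 'n': 39}
top pick None z None
top trim None
```

View pics/b7_side.png

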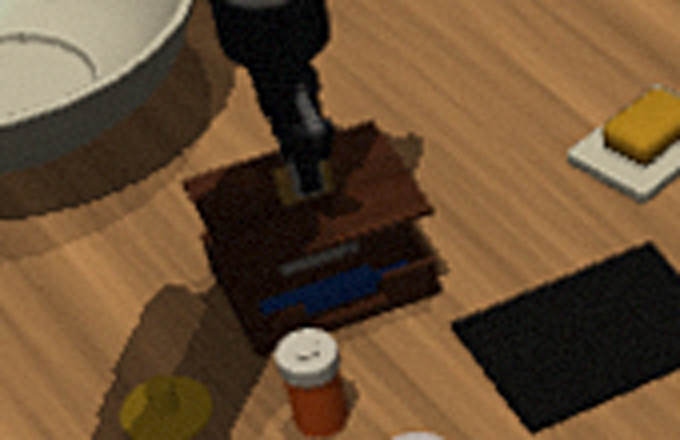

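Call:
jog_arm --motion '[[0,[0.001,0.015,0.002],[0,0,0]],[0,[0,0.015,0],[0,0,0]],[0,[0,0.008,0],[0,0,0]],[0,[0,0,0],[0,0,0]],[0,[0,0,0],[0,0,0]]]'

```text
clock: 22.22
tcp_pos: [0.5004, 0.3311, 0.083]
orientation: [-1.566, 0.148, -0.148]
contact_force: [0.5, -0.0, -1.1]
grip_width: 0.0116
```

```bash
python3 -c "
from h import *
plan((.4995,.332,.068,-10.7))"
```

```text
clock 22.22 at [0.5004 0.3311 0.083 ] psi -10.8 tilt [-0.    -0.001 -1.   ] w 0.0116 F [ 0.5 -0.  -1.1]
 turn_y -0.1  shift mm x -1.1 y 15.0 z 0.7
```

Call:
jog_arm --motion '[[0,[-0.001,0.005,0.0007],[0,0,0]],[0,[0,0.005,0],[0,0,0]],[0,[0,0.004,0],[0,0,0]],[0,[0,0,0],[0,0,0]],[0,[0,0,0],[0,0,0]]]'

```text
clock: 22.63
tcp_pos: [0.4989, 0.3328, 0.0686]
orientation: [-1.566, 0.147, -0.147]
contact_force: [-0.4, 0.2, -1.5]
grip_width: 0.0118
```

Near the expected seat height. I'll go down another 2 mm to check for contact, then release.

Call:
jog_arm --motion '[[0,[0,0.002,0],[0,0,0]],[0,[0,0,0],[0,0,0]]]'

```text
clock: 22.8
tcp_pos: [0.4993, 0.3331, 0.0679]
orientation: [-1.565, 0.147, -0.147]
contact_force: [-2.3, -1.3, 4.9]
grip_width: 0.0117
```

Call:
jog_arm --motion '[[0.5,[0,0,0],[0,0,0]],[0.5,[0,0,0],[0,0,0]],[0.5,[0,0,0],[0,0,0]],[0.5,[0,-0.02,0],[0,0,0]],[0.7,[0,-0.035,0],[0,0,0]],[0.7,[0,-0.035,0],[0,0,0]],[0.7,[0,0,0],[0,0,0]]]'

```text
clock: 23.38
tcp_pos: [0.5025, 0.3352, 0.1637]
orientation: [-1.558, 0.141, -0.154]
contact_force: [1.5, 0.4, -0.3]
grip_width: 0.0597
```

```bash
python3 look.py t8.png jsm jlg jsq lsm lsq lsqf llg; python3 -c "
from h import *
f=grab('side');cv2.imwrite('pics/s8.png',cv2.resize(f['image'][70:170,90:250,::-1],None,fx=4.5,fy=4.5,interpolation=cv2.INTER_CUBIC))
plan((.442,.1175,.15,-10.7),(.442,.1175,.036,-10.7))"
```

```text
jsm {'c': (629.2, -1.5), 'size': (67.8, 62.5), 'ang': 1.4, 'circ': (629.3, -3.0, 34.1), 'n': 111}
jlg {'c': (639.7, -129.1), 'size': (81.1, 80.5), 'ang': -88.6, 'circ': (639.5, -129.4, 42.4), 'n': 145}
jsq {'c': (593.4, -292.4), 'size': (79.6, 76.8), 'ang': -54.9, 'circ': (593.6, -294.0, 53.7), 'n': 211}
lsm {'c': (441.3, 116.7), 'size': (20.0, 17.4), 'ang': 46.8, 'circ': (442.0, 116.2, 10.5), 'n': 37}
lsq {'c': (459.8, -22.0), 'size': (19.9, 19.6), 'ang': -16.7, 'circ': (459.4, -21.4, 12.6), 'n': 42}
lsqf {'c': (460.2, -23.3), 'size': (85.3, 79.5), 'ang': -16.5, 'circ': (457.8, -24.1, 54.5), 'n': 499}
llg {'c': (489.8, -375.1), 'size': (19.1, 15.8), 'ang': -88.6, 'circ': (489.8, -375.1, 10.6), 'n': 36}
clock 23.48 at [0.5    0.3335 0.1586] psi -10.7 tilt [ 0.003  0.003 -1.   ] w 0.0596 F [-0.5  1.  -1.1]
 turn_y -0.0  shift mm x -16.9 y 8.6 z -223.1
 turn_y -0.0  shift mm x 0.0 y 114.0 z 0.0
```

View pics/s8.png

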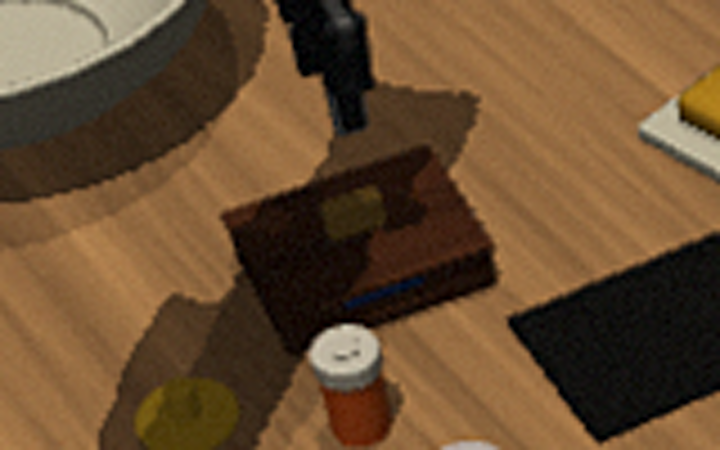

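Call:
jog_arm --motion '[[0.7,[-0.002,0,-0.036],[0,0,0]],[0.7,[-0.003,0,-0.037],[0,0,0]],[0.7,[-0.003,0,-0.037],[0,0,0]],[0.7,[-0.003,0,-0.037],[0,0,0]],[0.7,[-0.003,0,-0.037],[0,0,0]],[0.7,[-0.003,0.01,-0.037],[0,0,0]],[0.7,[0,0.03,0],[0,0,0]],[0.7,[0,0.03,0],[0,0,0]],[0.7,[0,0,0],[0,0,0]],[0.7,[0,0,0],[0,0,0]]]' --force 60

```text
clock: 24.32
tcp_pos: [0.4394, 0.1182, 0.0854]
orientation: [-1.568, 0.151, -0.143]
contact_force: [0.9, -0.3, 0.2]
grip_width: 0.0597
```

```bash
python3 -c "
from h import *
f=grab('side');W=cloud(f)
print(rect(f,toppose(f,W,(.442,.117),.03,.05,.03),.039))
cv2.imwrite('pics/s9.png',cv2.resize(f['image'][130:230,110:270,::-1],None,fx=4.5,fy=4.5,interpolation=cv2.INTER_CUBIC))
plan((.442,.117,.0385,-10.7))"
```

```text
{'c': (437.7, 112.6), 'size': (22.8, 13.1), 'ang': -70.8, 'circ': (438.3, 113.5, 12.1), 'n': 19}
clock 24.37 at [0.4407 0.1189 0.0866] psi -10.7 tilt [-0.002 -0.001 -1.   ] w 0.0597 F [0.5 0.2 1. ]
 turn_y -0.0  shift mm x 1.6 y 48.1 z -1.6
```

View pics/s9.png

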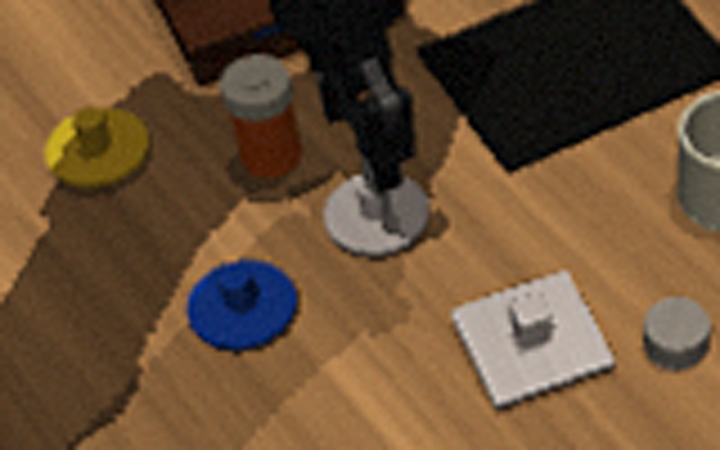

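Call:
jog_arm --motion '[[0.7,[0.001,0.02,-0.001],[0,0,0]],[0.7,[0,0.018,0],[0,0,0]],[0.7,[0,0.007,0],[0,0,0]],[0.7,[0,0,0],[0,0,0]],[0.7,[0,0,0],[0,0,0]],[0,[0,0,0],[0,0,0]],[0,[0,0,0],[0,0,0]],[0,[0,0,0],[0,0,0]],[0,[0,0,0],[0,0,0]],[0,[0,0,0],[0,0,0]]]'

```text
clock: 25.2
tcp_pos: [0.4425, 0.118, 0.0428]
orientation: [-1.565, 0.146, -0.148]
contact_force: [-1.8, -0.4, 9.1]
grip_width: 0.0174
```

```bash
python3 -c "
from h import *
plan((.442,.117,.15,-10.7),(.6295,-.0025,.15,-10.7))"
```

```text
clock 25.20 at [0.4425 0.118  0.0428] psi -10.7 tilt [ 0.001  0.001 -1.   ] w 0.0174 F [-1.8 -0.4  9.1]
 turn_y -0.0  shift mm x -0.3 y -107.2 z -1.1
 turn_y -0.0  shift mm x 206.4 y -0.0 z -82.6
```

Call:
jog_arm --motion '[[0,[0,-0.015,0],[0,0,0]],[0,[0,-0.03,0],[0,0,0]],[0,[0,-0.035,0],[0,0,0]],[0,[0,-0.035,0],[0,0,0]],[0,[0.02,-0.01,-0.008],[0,0,0]],[0,[0.037,0,-0.015],[0,0,0]],[0,[0.037,0,-0.015],[0,0,0]],[0,[0.02,0,-0.008],[0,0,0]],[0,[0,0,0],[0,0,0]],[0,[0,0,0],[0,0,0]]]' --force 80

```text
clock: 26.03
tcp_pos: [0.5458, 0.0502, 0.1667]
orientation: [-1.566, 0.149, -0.149]
contact_force: [-0.8, 0.1, -0.9]
grip_width: 0.017
```

```bash
cat > jars.py <<'E'
from h import *
from scipy.optimize import least_squares
import sys
J=dict(jsm=((.629,-.0025),.062,.033),jlg=((.639,-.1295),.070,.042),jsq=((.593,-.293),.066,.038))
for n in('top','side'):
    f=grab(n);W=cloud(f)
    for k in (sys.argv[1:] or J):
        xy,zt,rr=J[k]
        m=(W[...,2]>zt-.007)&(W[...,2]<zt+.008)&(np.hypot(W[...,0]-xy[0],W[...,1]-xy[1])<rr*(1.7 if k=='jsq' else 1.4))
        P=W[m]
        if len(P)<30: print(n,k,'few',len(P));continue
        if k=='jsq': print(n,k,rect(f,m,zt),'mean',(P.mean(0)*1000).round(1));continue
        s=least_squares(lambda q:np.hypot(P[:,0]-q[0],P[:,1]-q[1])-q[2],[*xy,rr],loss='soft_l1',f_scale=.002)
        print(n,k,'circ fit',(s.x*1000).round(1),'n',len(P),rect(f,m,zt))
E
python3 jars.py; python3 -c "
from h import *
plan((.6295,-.0025,.15,-10.7))
f=grab('side');cv2.imwrite('pics/s10.png',cv2.resize(f['image'][110:230,180:360,::-1],None,fx=4.2,fy=4.2,interpolation=cv2.INTER_CUBIC))"
```

```text
top jsm circ fit [630.1  -1.9  30.8] n 71 {'c': (651.7, -13.1), 'size': (53.7, 18.0), 'ang': 62.5, 'circ': (643.8, -8.9, 26.8), 'n': 37}
top jlg circ fit [ 640.3 -129.1   39.5] n 124 {'c': (639.7, -129.1), 'size': (81.1, 80.5), 'ang': -88.6, 'circ': (639.9, -129.3, 42.0), 'n': 124}
top jsq {'c': (593.5, -292.6), 'size': (79.3, 76.8), 'ang': -54.9, 'circ': (593.6, -292.5, 54.0), 'n': 188} mean [ 593.6 -292.5   65.4]
side jsm circ fit [630.8  -2.   30.7] n 142 {'c': (629.6, -4.1), 'size': (67.5, 63.9), 'ang': 51.3, 'circ': (629.5, -3.6, 35.2), 'n': 142}
side jlg circ fit [ 640.9 -128.8   39.7] n 216 {'c': (639.6, -128.9), 'size': (87.5, 81.2), 'ang': 45.4, 'circ': (639.0, -129.5, 44.8), 'n': 216}
side jsq {'c': (592.9, -294.0), 'size': (82.5, 76.0), 'ang': 35.2, 'circ': (593.0, -293.5, 53.7), 'n': 317} mean [ 593.5 -294.6   64.8]
clock 26.13 at [0.5442 0.0519 0.1665] psi -10.7 tilt [-0.002  0.    -1.   ] w 0.0164 F [-0.   0.2 -0.4]
 turn_y 0.0  shift mm x 93.9 y 16.5 z -37.6
```

View pics/s10.png

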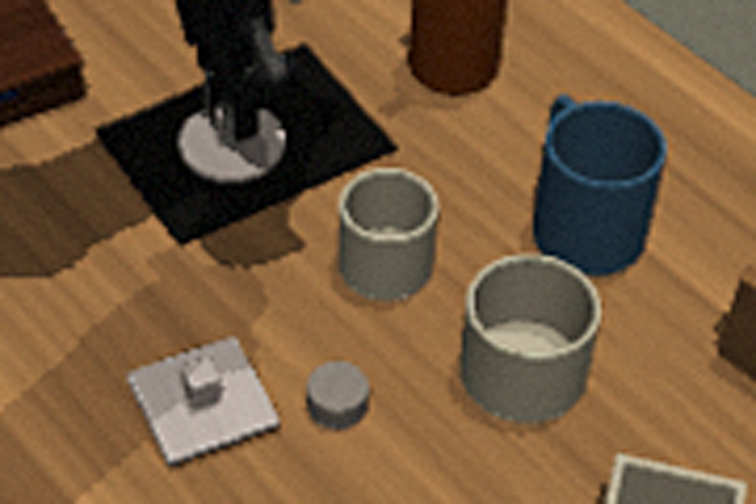

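Call:
jog_arm --motion '[[0,[0.031,0.005,-0.0125],[0,0,0]],[0,[0.031,0.006,-0.0125],[0,0,0]],[0,[0.031,0.006,-0.0125],[0,0,0]],[0,[0,0.02,0],[0,0,0]],[0,[0,0,0],[0,0,0]],[0,[0,0,0],[0,0,0]],[0,[0,0,0],[0,0,0]]]'

```text
clock: 26.77
tcp_pos: [0.6291, -0.0014, 0.1303]
orientation: [-1.565, 0.146, -0.145]
contact_force: [0.0, -0.8, -0.1]
grip_width: 0.0167
```

```bash
cat > held.py <<'E'
from h import *
import sys
# held lid: sys.argv: offset TCP-origin, radius
off=float(sys.argv[1]);rr=float(sys.argv[2])
o=r.get_obs();p=o['tcp_pos'];zf=p[2]-off+.013
for n in('side','top'):
    f=grab(n);W=cloud(f);I=f['image'].astype(int);sat=I.max(-1)-I.min(-1)
    m=(abs(W[...,2]-zf)<.006)&(np.hypot(W[...,0]-p[0],W[...,1]-p[1])<rr)&(I.max(-1)>70)
    R_=rect(f,m,zf);print(n,'flange z',zf.round(4),R_, 'tcp',(p[:2]*1000).round(1),'medz',np.nanmedian(W[...,2][m]) if m.any() else None)
cv2.imwrite(f'pics/{sys.argv[3]}',cv2.resize(grab('side')['image'][110:300,180:400,::-1],None,fx=3.5,fy=3.1,interpolation=cv2.INTER_CUBIC))
E
python3 held.py .0428 .06 s11.png; python3 -c "
from h import *
plan((.6308,-.002,.0968,-10.7))"
```

```text
side flange z 0.1005 {'c': (624.9, -7.0), 'size': (62.2, 55.2), 'ang': -41.4, 'circ': (627.7, -4.5, 33.6), 'n': 220} tcp [629.1  -1.4] medz 0.100053128996693
top flange z 0.1005 None tcp [629.1  -1.4] medz None
clock 26.92 at [ 0.6298 -0.0019  0.131 ] psi -10.7 tilt [ 0.001  0.001 -1.   ] w 0.0166 F [-0.2  0.5 -0.4]
 turn_y 0.0  shift mm x 1.0 y 34.2 z 0.1
```

View pics/s11.png

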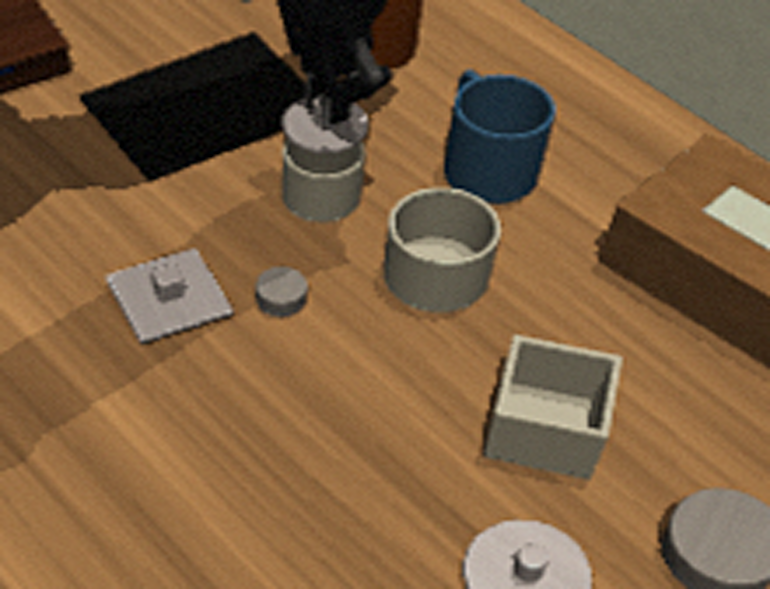

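Call:
jog_arm --motion '[[0,[0.001,0.015,0],[0,0,0]],[0,[0,0.01,0],[0,0,0]],[0,[0,0,0],[0,0,0]],[0,[0,0.004,0],[0,0,0]],[0,[0,0.003,0],[0,0,0]],[0,[0,0,0],[0,0,0]],[0,[0,0,0],[0,0,0]]]'

```text
clock: 27.5
tcp_pos: [0.6309, -0.0029, 0.098]
orientation: [-1.566, 0.147, -0.147]
contact_force: [0.2, 0.5, -0.2]
grip_width: 0.0169
```

Call:
jog_arm --motion '[[0,[0,0.002,0],[0,0,0]],[0,[0,0.001,0],[0,0,0]],[0,[0,0,0],[0,0,0]]]'

```text
clock: 27.75
tcp_pos: [0.6314, -0.0029, 0.097]
orientation: [-1.565, 0.146, -0.148]
contact_force: [-4.8, 1.8, 13.7]
grip_width: 0.0169
```

Seated (expected 0.0968). Release and lift.

Call:
jog_arm --motion '[[0.5,[0,0,0],[0,0,0]],[0.6,[0,0,0],[0,0,0]],[0.6,[0,0,0],[0,0,0]],[0.6,[0,-0.02,0],[0,0,0]],[0.7,[0,-0.035,0],[0,0,0]],[0.7,[0,-0.02,0],[0,0,0]],[0.7,[0,0,0],[0,0,0]]]' --force 60

```text
clock: 28.33
tcp_pos: [0.6338, -0.0034, 0.1746]
orientation: [-1.565, 0.141, -0.154]
contact_force: [1.5, -1.3, 0.9]
grip_width: 0.0598
```

```bash
python3 look.py t12.png jlg jsq lsq lsqf llg; python3 - <<'E'
from h import *
f=grab('side');W=cloud(f)
m=(W[...,2]>.061)&(W[...,2]<.073)&(np.hypot(W[...,0]-.63,W[...,1]+.002)<.05)
print(rect(f,m,.067),np.nanmedian(W[...,2][m]))
cv2.imwrite('pics/s12.png',cv2.resize(f['image'][110:230,180:340,::-1],None,fx=4.5,fy=4.5,interpolation=cv2.INTER_CUBIC))
plan((.4598,-.0218,.15,-15.2),(.4598,-.0218,.0385,-15.2))
E
```

```text
jlg {'c': (638.2, -129.1), 'size': (83.7, 81.0), 'ang': 1.0, 'circ': (638.9, -129.5, 42.9), 'n': 136}
jsq {'c': (593.3, -292.3), 'size': (80.0, 76.8), 'ang': -55.0, 'circ': (593.6, -294.0, 53.7), 'n': 205}
lsq None
lsqf {'c': (423.9, -49.6), 'size': (21.1, 4.8), 'ang': -29.5, 'circ': (424.4, -48.6, 10.6), 'n': 11}
llg {'c': (490.6, -375.9), 'size': (19.5, 18.1), 'ang': 44.7, 'circ': (489.3, -375.5, 10.5), 'n': 34}
{'c': (629.9, -6.0), 'size': (65.3, 64.8), 'ang': 42.2, 'circ': (630.1, -5.8, 34.7), 'n': 283} 0.0666425928635147
clock 28.43 at [ 0.6312 -0.0032  0.1705] psi -10.7 tilt [ 0.002  0.    -1.   ] w 0.0602 F [-0.8 -0.4 -1.4]
 turn_y 4.5  shift mm x -160.6 y 20.5 z -62.9
 turn_y -0.0  shift mm x 0.0 y 111.5 z 0.0
```

View pics/s12.png

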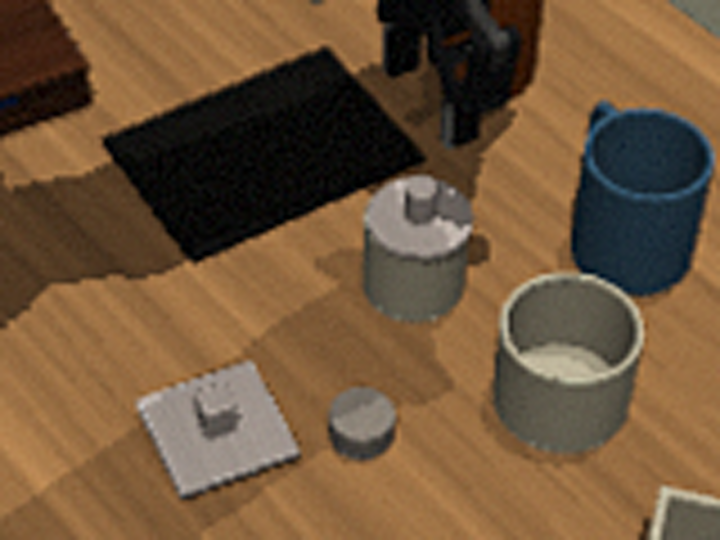

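Call:
jog_arm --motion '[[0.7,[0,0,0],[0,4,0]],[0.7,[-0.032,0,-0.0126],[0,0,0]],[0.7,[-0.032,0,-0.0126],[0,0,0]],[0.7,[-0.032,0,-0.0126],[0,0,0]],[0.7,[-0.032,0,-0.0126],[0,0,0]],[0.7,[-0.032,0.02,-0.0126],[0,0,0]],[0.7,[0,0.03,0],[0,0,0]],[0.7,[0,0.03,0],[0,0,0]],[0.7,[0,0,0],[0,0,0]],[0.7,[0,0,0],[0,0,0]]]'

```text
clock: 29.27
tcp_pos: [0.4582, -0.0235, 0.0884]
orientation: [-1.563, 0.206, -0.198]
contact_force: [0.5, 0.6, 0.4]
grip_width: 0.0599
```

```bash
python3 - <<'E'
from h import *
f=grab('side');W=cloud(f)
print(rect(f,toppose(f,W,(.46,-.022),.006,.019,.06),.013))
cv2.imwrite('pics/s13.png',cv2.resize(f['image'][130:230,180:340,::-1],None,fx=4.5,fy=4.5,interpolation=cv2.INTER_CUBIC))
plan((.4598,-.0218,.0385,-14.7))
E
```

```text
{'c': (460.7, -22.2), 'size': (78.4, 75.5), 'ang': 76.0, 'circ': (459.5, -22.2, 52.1), 'n': 514}
clock 29.32 at [ 0.4598 -0.0234  0.0897] psi -14.7 tilt [-0.002 -0.    -1.   ] w 0.0601 F [ 0.6 -0.3  0.5]
 turn_y -0.0  shift mm x -0.4 y 51.2 z 1.6
```

View pics/s13.png

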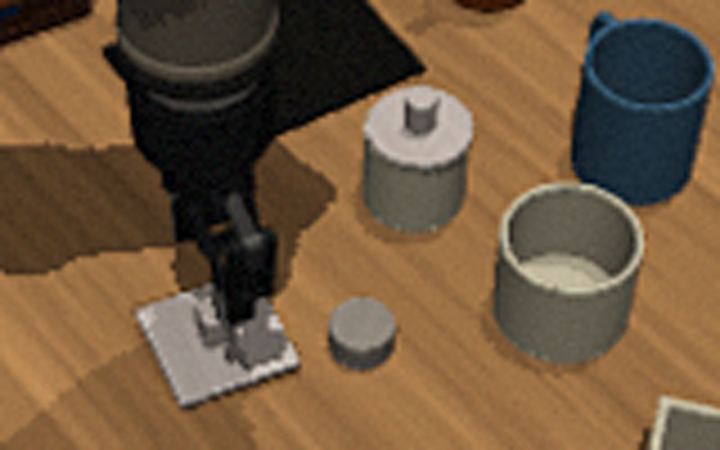

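Call:
jog_arm --motion '[[0.7,[0,0.02,0.0012],[0,0,0]],[0.7,[0,0.02,0],[0,0,0]],[0.7,[0,0.008,0],[0,0,0]],[0.7,[0,0,0],[0,0,0]],[0.7,[0,0,0],[0,0,0]],[0,[0,0,0],[0,0,0]],[0,[0,0,0],[0,0,0]],[0,[0,0,0],[0,0,0]],[0,[0,0,0],[0,0,0]],[0,[0,0,0],[0,0,0]]]'

```text
clock: 30.15
tcp_pos: [0.461, -0.022, 0.0429]
orientation: [-1.561, 0.201, -0.203]
contact_force: [-1.8, 0.1, 8.8]
grip_width: 0.0185
```

```bash
python3 - <<'E'
from h import *
plan((.4598,-.0218,.165,-14.7),(.5935,-.293,.165,-54.9),(.5935,-.293,.14,-54.9))
E
```

```text
clock 30.15 at [ 0.461  -0.022   0.0429] psi -14.7 tilt [ 0.002  0.    -1.   ] w 0.0185 F [-1.8  0.1  8.8]
 turn_y -0.0  shift mm x -1.2 y -122.1 z -0.1
 turn_y 40.2  shift mm x 298.8 y -0.0 z -46.6
 turn_y -0.0  shift mm x 0.0 y 25.0 z 0.0
```

Call:
jog_arm --motion '[[0,[0,-0.015,0],[0,0,0]],[0,[0,-0.03,0],[0,0,0]],[0,[0,-0.035,0],[0,0,0]],[0,[0,-0.035,0],[0,0,0]],[0,[0,-0.008,0],[0,6,0]],[0,[0,0,0],[0,6.7,0]],[0,[0,0,0],[0,6.7,0]],[0,[0,0,0],[0,6.7,0]],[0,[0,0,0],[0,7,0]],[0,[0,0,0],[0,7,0]]]' --force 80

```text
clock: 30.98
tcp_pos: [0.4601, -0.0222, 0.1651]
orientation: [-1.437, 0.751, -0.751]
contact_force: [-1.2, 0.6, -1.8]
grip_width: 0.0181
```

Call:
jog_arm --motion '[[0,[0.03,0,-0.004],[0,0,0]],[0,[0.038,0,-0.006],[0,0,0]],[0,[0.038,0,-0.006],[0,0,0]],[0,[0.038,0,-0.006],[0,0,0]],[0,[0.038,0,-0.006],[0,0,0]],[0,[0.038,0,-0.006],[0,0,0]],[0,[0.038,0,-0.006],[0,0,0]],[0,[0.03,0,-0.005],[0,0,0]],[0,[0,0,0],[0,0,0]],[0,[0,0,0],[0,0,0]]]'

```text
clock: 31.82
tcp_pos: [0.589, -0.2856, 0.1646]
orientation: [-1.439, 0.749, -0.749]
contact_force: [-0.5, 0.9, -1.8]
grip_width: 0.0182
```

```bash
python3 held.py .0429 .07 s14.png; python3 jars.py jsq; python3 - <<'E'
from h import *
plan((.5935,-.293,.101,-54.9))
E
```

```text
side flange z 0.1347 {'c': (588.0, -285.9), 'size': (78.3, 75.7), 'ang': 34.9, 'circ': (587.5, -286.8, 53.5), 'n': 702} tcp [ 589.  -285.6] medz 0.13442943291848208
top flange z 0.1347 None tcp [ 589.  -285.6] medz None
top jsq few 0
side jsq {'c': (593.2, -293.8), 'size': (82.2, 75.7), 'ang': 34.8, 'circ': (594.7, -294.5, 51.9), 'n': 201} mean [ 582.1 -309.1   65.4]
clock 32.07 at [ 0.5893 -0.2818  0.1649] psi -54.7 tilt [-0.     0.001 -1.   ] w 0.0179 F [ 0.1  0.  -2.4]
 turn_y 0.2  shift mm x 11.6 y 63.9 z -3.1
```

View pics/s14.png

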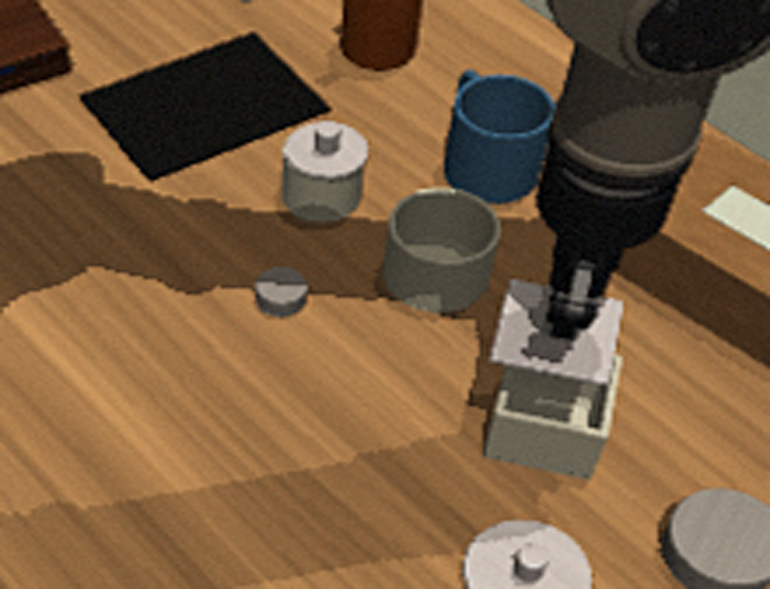

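Call:
jog_arm --motion '[[0,[0.012,0,-0.003],[0,0,0]],[0,[0,0.02,0],[0,0,0]],[0,[0,0.015,0],[0,0,0]],[0,[0,0,0],[0,0,0]],[0,[0,0,0],[0,0,0]],[0,[0,0,0],[0,0,0]]]'

```text
clock: 32.57
tcp_pos: [0.5944, -0.2954, 0.1307]
orientation: [-1.439, 0.745, -0.747]
contact_force: [0.5, 0.0, -0.6]
grip_width: 0.018
```

```bash
python3 held.py .0429 .07 s15.png; python3 - <<'E'
from h import *
plan((.5940,-.2935,.101,-54.9))
E
```

```text
side flange z 0.1008 {'c': (593.5, -295.6), 'size': (78.0, 75.8), 'ang': 35.2, 'circ': (593.8, -295.5, 52.6), 'n': 672} tcp [ 594.4 -295.4] medz 0.1006239184046192
top flange z 0.1008 None tcp [ 594.4 -295.4] medz None
clock 32.72 at [ 0.5945 -0.2954  0.131 ] psi -54.8 tilt [ 0.002 -0.001 -1.   ] w 0.0180 F [ 0.6  0.3 -1.7]
 turn_y 0.1  shift mm x -1.9 y 30.0 z 0.6
```

View pics/s15.png

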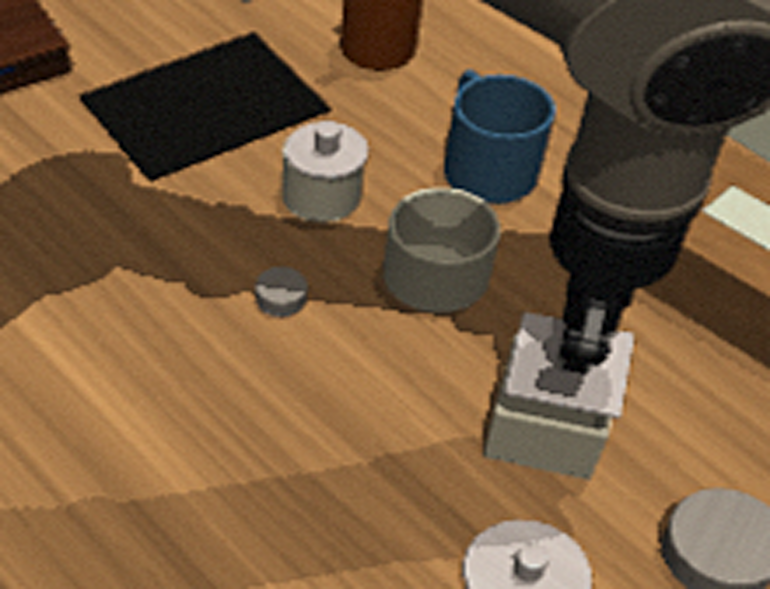

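Call:
jog_arm --motion '[[0,[-0.0018,0.012,0.0005],[0,0,0]],[0,[0,0.01,0],[0,0,0]],[0,[0,0,0],[0,0,0]],[0,[0,0.003,0],[0,0,0]],[0,[0,0.003,0],[0,0,0]],[0,[0,0,0],[0,0,0]],[0,[0,0,0],[0,0,0]]]'

```text
clock: 33.3
tcp_pos: [0.5933, -0.2934, 0.1018]
orientation: [-1.439, 0.746, -0.746]
contact_force: [-0.6, 0.2, -1.3]
grip_width: 0.0178
```

Call:
jog_arm --motion '[[0,[0,0.001,0],[0,0,0]],[0,[0,0.001,0],[0,0,0]],[0,[0,0,0],[0,0,0]]]'

```text
clock: 33.55
tcp_pos: [0.5935, -0.2935, 0.1011]
orientation: [-1.438, 0.746, -0.747]
contact_force: [-2.8, 1.1, 6.8]
grip_width: 0.0177
```

Contact at the expected 0.1009. Release.

Call:
jog_arm --motion '[[0.5,[0,0,0],[0,0,0]],[0.6,[0,0,0],[0,0,0]],[0.6,[0,0,0],[0,0,0]],[0.6,[0,-0.02,0],[0,0,0]],[0.7,[0,-0.035,0],[0,0,0]],[0.7,[0,-0.01,0],[0,0,0]],[0.7,[0,0,0],[0,0,0]]]' --force 60

```text
clock: 34.13
tcp_pos: [0.5953, -0.2946, 0.1685]
orientation: [-1.438, 0.741, -0.752]
contact_force: [1.1, -0.2, 0.0]
grip_width: 0.0595
```

```bash
python3 look.py t16.png llg jlg; python3 - <<'E'
from h import *
f=grab('side');W=cloud(f)
m=(W[...,2]>.065)&(W[...,2]<.077)&(np.hypot(W[...,0]-.593,W[...,1]+.293)<.065)
print(rect(f,m,.071),np.nanmedian(W[...,2][m]))
print(rect(f,toppose(f,W,(.49,-.375),.03,.05,.03),.039))
cv2.imwrite('pics/s16.png',cv2.resize(f['image'][150:330,220:440,::-1],None,fx=3.5,fy=3.2,interpolation=cv2.INTER_CUBIC))
plan((.49,-.3755,.15,-54.9),(.49,-.3755,.0385,-54.9))
E
```

```text
llg {'c': (489.8, -375.2), 'size': (18.9, 15.8), 'ang': -88.6, 'circ': (489.5, -375.6, 10.3), 'n': 35}
jlg {'c': (639.7, -129.1), 'size': (81.1, 80.5), 'ang': -88.6, 'circ': (639.4, -128.7, 42.7), 'n': 139}
{'c': (592.6, -293.8), 'size': (78.7, 75.9), 'ang': 35.2, 'circ': (593.3, -293.1, 52.8), 'n': 738} 0.07094141187436676
{'c': (489.3, -376.4), 'size': (21.3, 18.5), 'ang': 21.3, 'circ': (488.9, -375.5, 11.1), 'n': 68}
clock 34.23 at [ 0.5934 -0.2932  0.1649] psi -54.8 tilt [ 0.001 -0.    -1.   ] w 0.0596 F [-0.1  0.4 -0.1]
 turn_y 0.1  shift mm x 7.9 y 14.9 z -131.9
 turn_y -0.0  shift mm x 0.0 y 111.5 z 0.0
```

View pics/s16.png

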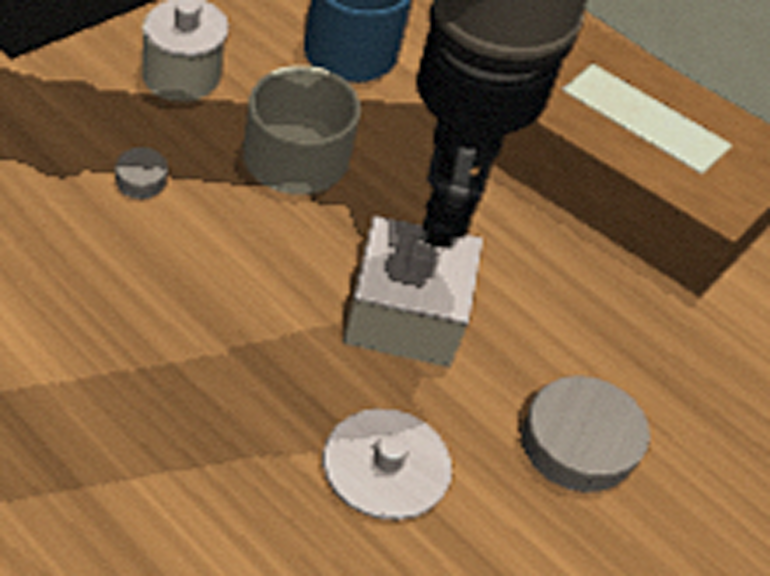

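Call:
jog_arm --motion '[[0.7,[0.002,0,-0.033],[0,0,0]],[0.7,[0.002,0,-0.033],[0,0,0]],[0.7,[0.002,0,-0.033],[0,0,0]],[0.7,[0.002,0.015,-0.033],[0,0,0]],[0.7,[0,0.03,0],[0,0,0]],[0.7,[0,0.03,0],[0,0,0]],[0.7,[0,0,0],[0,0,0]],[0.7,[0,0,0],[0,0,0]]]'

```text
clock: 34.9
tcp_pos: [0.4885, -0.3745, 0.0876]
orientation: [-1.438, 0.751, -0.742]
contact_force: [-0.1, 0.7, 0.8]
grip_width: 0.0598
```

```bash
python3 - <<'E'
from h import *
plan((.49,-.3755,.0385,-54.9))
f=grab('side');W=cloud(f)
print(rect(f,toppose(f,W,(.49,-.375),.006,.019,.055),.013))
E
```

```text
clock 34.90 at [ 0.4885 -0.3745  0.0876] psi -54.8 tilt [-0.005  0.003 -1.   ] w 0.0598 F [-0.1  0.7  0.8]
 turn_y 0.1  shift mm x 1.7 y 49.1 z 0.7
{'c': (487.8, -376.8), 'size': (82.6, 77.1), 'ang': -65.6, 'circ': (490.7, -375.3, 42.1), 'n': 697}
```

Call:
jog_arm --motion '[[0.7,[0,0.02,0.0005],[0,0,0]],[0.7,[0,0.018,0],[0,0,0]],[0.7,[0,0.008,0],[0,0,0]],[0.7,[0,0,0],[0,0,0]],[0.7,[0,0,0],[0,0,0]],[0,[0,0,0],[0,0,0]],[0,[0,0,0],[0,0,0]],[0,[0,0,0],[0,0,0]],[0,[0,0,0],[0,0,0]],[0,[0,0,0],[0,0,0]]]'

```text
clock: 35.78
tcp_pos: [0.4909, -0.376, 0.045]
orientation: [-1.439, 0.745, -0.748]
contact_force: [-0.4, -0.0, 6.2]
grip_width: 0.0172
```

```bash
python3 - <<'E'
from h import *
plan((.49,-.3755,.175,-54.9),(.64,-.129,.175,-54.9))
E
```

```text
clock 35.78 at [ 0.4909 -0.376   0.045 ] psi -54.8 tilt [ 0.001 -0.001 -1.   ] w 0.0172 F [-0.4 -0.   6.2]
 turn_y 0.1  shift mm x -0.9 y -130.0 z -0.5
 turn_y -0.0  shift mm x -115.4 y -0.0 z 264.5
```

Call:
jog_arm --motion '[[0,[0,-0.015,0],[0,0,0]],[0,[0,-0.03,0],[0,0,0]],[0,[0,-0.035,0],[0,0,0]],[0,[0,-0.035,0],[0,0,0]],[0,[0,-0.015,0],[0,0,0]],[0,[-0.01,0,0.023],[0,0,0]],[0,[-0.0155,0,0.0355],[0,0,0]],[0,[-0.0155,0,0.0355],[0,0,0]],[0,[-0.0155,0,0.0355],[0,0,0]],[0,[-0.0155,0,0.0355],[0,0,0]]]' --force 80

```text
clock: 36.62
tcp_pos: [0.5844, -0.2201, 0.1743]
orientation: [-1.438, 0.746, -0.747]
contact_force: [-0.1, 0.2, -1.3]
grip_width: 0.0164
```

Call:
jog_arm --motion '[[0,[-0.0155,0,0.0355],[0,0,0]],[0,[-0.0155,0,0.0355],[0,0,0]],[0,[-0.012,0,0.028],[0,0,0]],[0,[0,0.02,0],[0,0,0]],[0,[0,0.01,0],[0,0,0]],[0,[0,0,0],[0,0,0]],[0,[0,0,0],[0,0,0]],[0,[0,0,0],[0,0,0]]]'

```text
clock: 37.28
tcp_pos: [0.6396, -0.1313, 0.1446]
orientation: [-1.439, 0.748, -0.749]
contact_force: [0.6, 0.6, -1.0]
grip_width: 0.0166
```

```bash
python3 held.py .045 .07 s17.png; python3 jars.py jlg; python3 - <<'E'
from h import *
plan((.6405,-.129,.107,-54.9))
E
```

```text
side flange z 0.1126 {'c': (636.6, -133.9), 'size': (82.5, 79.8), 'ang': -49.7, 'circ': (637.1, -131.8, 42.7), 'n': 475} tcp [ 639.6 -131.3] medz 0.11229662106825822
top flange z 0.1126 None tcp [ 639.6 -131.3] medz None
top jlg few 0
side jlg circ fit [ 640.9 -128.6   39.9] n 120 {'c': (627.3, -140.0), 'size': (82.2, 57.6), 'ang': -49.0, 'circ': (637.0, -131.5, 42.6), 'n': 120}
clock 37.53 at [ 0.6401 -0.1301  0.1446] psi -54.9 tilt [ 0.001 -0.    -1.   ] w 0.0167 F [-0.1  0.5 -0.8]
 turn_y 0.0  shift mm x -0.7 y 37.6 z 1.0
```

View pics/s17.png

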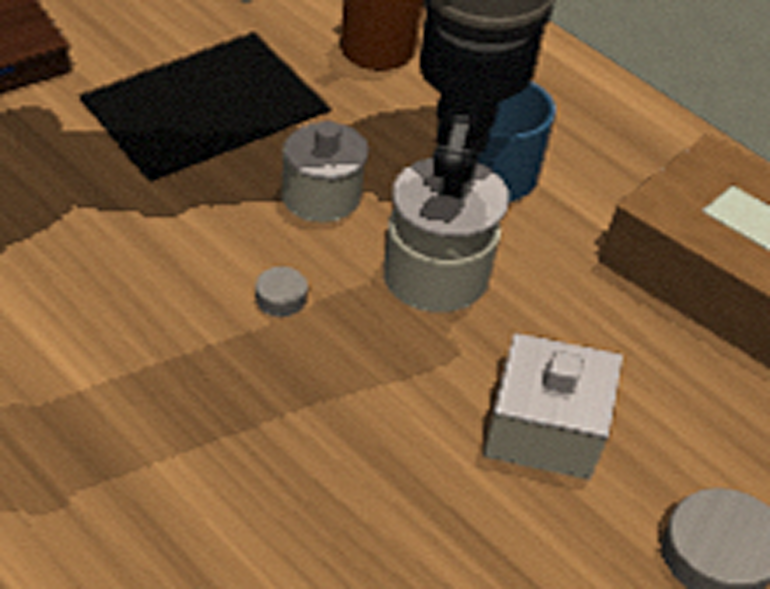

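Call:
jog_arm --motion '[[0,[0,0.015,0.0012],[0,0,0]],[0,[0,0.012,0],[0,0,0]],[0,[0,0,0],[0,0,0]],[0,[0,0.004,0],[0,0,0]],[0,[0,0.003,0],[0,0,0]],[0,[0,0,0],[0,0,0]],[0,[0,0,0],[0,0,0]]]'

```text
clock: 38.12
tcp_pos: [0.641, -0.1289, 0.11]
orientation: [-1.439, 0.746, -0.747]
contact_force: [0.6, -0.4, -0.0]
grip_width: 0.0165
```

Call:
jog_arm --motion '[[0,[0,0.002,0],[0,0,0]],[0,[0,0.002,0],[0,0,0]],[0,[0,0,0],[0,0,0]],[0,[0,0,0],[0,0,0]]]'

```text
clock: 38.45
tcp_pos: [0.6414, -0.1289, 0.1071]
orientation: [-1.438, 0.746, -0.747]
contact_force: [-1.3, 0.5, 6.3]
grip_width: 0.0162
```

Seated (expected 0.107). Release, lift clear, and check everything.

Call:
jog_arm --motion '[[0.5,[0,0,0],[0,0,0]],[0.6,[0,0,0],[0,0,0]],[0.6,[0,0,0],[0,0,0]],[0.6,[0,-0.02,0],[0,0,0]],[0.7,[0,-0.035,0],[0,0,0]],[0.7,[0,-0.035,0],[0,0,0]],[0.7,[0,-0.035,0],[0,0,0]],[0.7,[0.03,-0.02,0],[0,0,0]],[0.7,[0.03,0,0],[0,0,0]],[0.7,[0.03,0,0],[0,0,0]]]'

```text
clock: 39.28
tcp_pos: [0.6944, -0.2029, 0.2535]
orientation: [-1.438, 0.742, -0.748]
contact_force: [0.5, -0.4, -0.3]
grip_width: 0.0597
```

Call:
jog_arm --motion '[[0.7,[0.037,0,0],[0,0,0]],[0.7,[0.037,0,0],[0,0,0]],[0.7,[0.037,0,-0.01],[0,0,0]],[0.7,[0.037,0,-0.02],[0,0,0]],[0.7,[0.037,0,-0.02],[0,0,0]],[0.7,[0.03,0,-0.02],[0,0,0]],[0.7,[0,0,0],[0,0,0]],[0.7,[0,0,0],[0,0,0]]]'

```text
clock: 39.95
tcp_pos: [0.7572, -0.4221, 0.2491]
orientation: [-1.44, 0.752, -0.749]
contact_force: [0.3, 0.1, -1.1]
grip_width: 0.0598
```

```bash
python3 - <<'E'
from h import *
plan()
for n in('top','side'):
    f=grab(n);W=cloud(f)
    for k,xy,zt,rad in(('boxlid',(.499,.331),.041,.11),('lid_small',(.63,-.002),.067,.05),('lid_large',(.64,-.129),.075,.06),('lid_sq',(.593,-.293),.071,.065)):
        m=(abs(W[...,2]-zt)<.006)&(np.hypot(W[...,0]-xy[0],W[...,1]-xy[1])<rad)
        P=W[m];A=np.c_[P[:,:2],np.ones(len(P))];c=np.linalg.lstsq(A,P[:,2],rcond=None)[0] if m.any() else None
        print(n,k,rect(f,m,zt),'z',np.nanmedian(P[:,2]).round(4),'slope',None if c is None else c[:2].round(3))
    cv2.imwrite(f'pics/f_{n}.png',cv2.resize(f['image'][:,:,::-1],(800,600),interpolation=cv2.INTER_CUBIC))
E
```

```text
clock 39.95 at [ 0.7572 -0.4221  0.2491] psi -55.1 tilt [-0.003 -0.001 -1.   ] w 0.0598 F [ 0.3  0.1 -1.1]
top boxlid {'c': (498.8, 330.1), 'size': (154.1, 118.5), 'ang': -10.6, 'circ': (499.0, 330.6, 95.9), 'n': 1639} z 0.041 slope [ 0.    -0.002]
top lid_small {'c': (629.5, -3.3), 'size': (65.4, 64.4), 'ang': -88.6, 'circ': (629.4, -4.1, 34.1), 'n': 288} z 0.0671 slope [ 0.005 -0.011]
top lid_large {'c': (640.7, -129.4), 'size': (83.1, 79.9), 'ang': -43.2, 'circ': (639.8, -129.2, 42.4), 'n': 489} z 0.075 slope [-0.007 -0.01 ]
top lid_sq None z nan slope None
side boxlid {'c': (498.6, 328.6), 'size': (154.2, 122.6), 'ang': -10.6, 'circ': (498.5, 328.3, 96.1), 'n': 845} z 0.0404 slope [-0.     0.004]
side lid_small {'c': (629.0, -5.7), 'size': (66.4, 66.1), 'ang': -47.4, 'circ': (630.2, -5.1, 34.4), 'n': 288} z 0.0667 slope [ 0.007 -0.001]
side lid_large {'c': (639.8, -128.9), 'size': (84.6, 82.3), 'ang': 51.3, 'circ': (639.6, -130.1, 44.3), 'n': 576} z 0.0749 slope [ 0.002 -0.001]
side lid_sq {'c': (592.9, -293.6), 'size': (78.1, 75.9), 'ang': 35.2, 'circ': (593.3, -293.1, 52.8), 'n': 782} z 0.071 slope [0.001 0.   ]
  return np.nanmean(a, axis, out=out, keepdims=keepdims)
```

View pics/f_side.png

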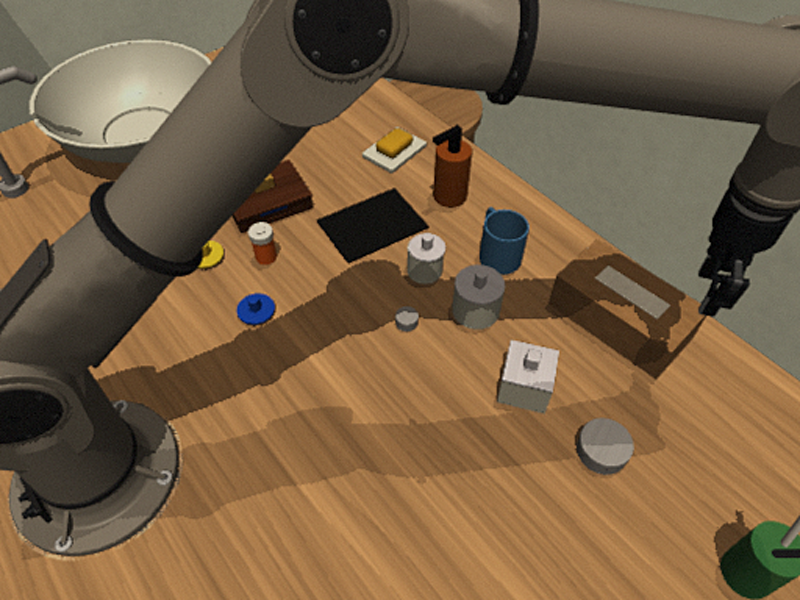

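View pics/f_top.png

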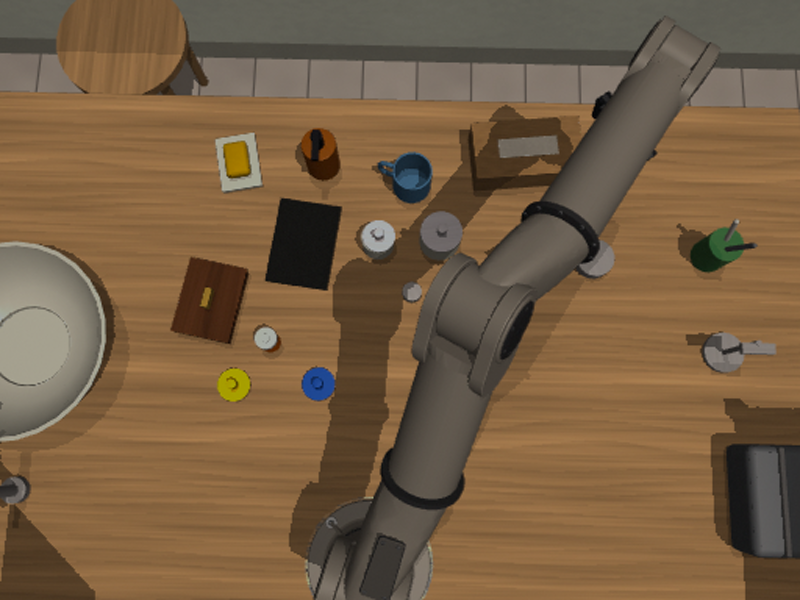

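Call:
jog_arm --motion '[[0.7,[0,0,0],[0,0,0]],[0.7,[0,0,0],[0,0,0]],[0.7,[0,0,0],[0,0,0]]]'

```text
clock: 40.3
tcp_pos: [0.76, -0.416, 0.2513]
orientation: [-1.439, 0.744, -0.745]
contact_force: [0.2, 0.1, -0.4]
grip_width: 0.0598
```

```bash
python3 -c "
from h import *
f=grab('side');W=cloud(f)
for xy,zt in(((.63,-.002),.067),((.64,-.129),.075),((.593,-.293),.071)):
    print(rect(f,(abs(W[...,2]-zt)<.006)&(np.hypot(W[...,0]-xy[0],W[...,1]-xy[1])<.06),zt))
print(r.hand_in())"
```

```text
{'c': (629.6, -5.9), 'size': (66.5, 64.9), 'ang': 40.1, 'circ': (630.2, -5.5, 34.5), 'n': 290}
{'c': (639.5, -128.3), 'size': (85.7, 80.9), 'ang': 45.4, 'circ': (640.0, -129.6, 43.7), 'n': 578}
{'c': (592.7, -293.8), 'size': (78.6, 75.9), 'ang': 35.1, 'circ': (593.3, -293.1, 52.8), 'n': 780}
the job is handed in; nothing more can be done
None
```

The job is done and handed in at about 40 s. All five optional things were present, so nothing was skipped. I moved the box lid to the mat, laid the trimmer case in the left compartment and the ear pick in the right one, and put the box lid back. Then I put the small, square and large lids on their matching jars.

**Box lid:** its top measured 41 mm, which is fully closed, level and centred on the box within about 2 mm.

**Case and pick:** before closing, both lay lengthwise in their compartments. They were within about 5 mm of centre and 1° of the box's direction.

**Jar lids:** their tops measured 67, 71 and 75 mm, as they should when fully home. Each was level and, by the best estimates, within about 3 mm of its jar's centre.

**Bystanders:** the pill bottle, mug and both tins look unmoved in the last pictures.

**Disagreements:** the two cameras differed by 2–4 mm sideways in places, for example on the small lid and the trimmer case. In the last top view the arm hid the square jar, so I checked that lid with the side camera only. No grip slip or knocked object showed up.

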